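# Turn the cover plate over with the spatula

## Task

Take the spatula out of its bay, slide its blade under the cover plate on the yellow rack until it meets the rack's stop, and let go of it standing there. Then take its handle again (a hand leaned over to one side gives the wrist room for the whole turn), carry the plate low, well under 20 cm above the bench, to the grey tray and turn it over with a quick wrist turn, so that it lies flat on the cork pad, red side up. The plate has been degreased, so keep your hand off it; last, stand the spatula upright on the bench, clear of the tray, and leave the other things where they are.

Things in the scene. Friction and masses are not known exactly. Their poses are not given: they have to be found in the camera images.
- spatula_grip (a point): Centre of the grip of a steel spatula, 0.22 kg: orange eight-sided handle, 24 mm across flats, flats every 45 degrees (two upright, two level as it stands). Axes: x along the handle to the blade, z up. The handle runs from x -100 to +40 mm, 65 mm above the underside; from its front a neck slopes down to the blade. It stands level by itself on blade and foot. Starts standing in the bay.
- spatula_tip (a point): Middle of the front edge of the spatula's blade, on its underside: 177 mm ahead of the grip centre (x) and 65 mm below it. Axes as the grip. The flat blade is 4 mm thick, 64 mm wide and 95 mm long, from x +82 to +177 mm of the grip; a strip 30 mm wide joins it to the foot of the neck at x +70.
- spatula_foot (a point): Middle of the lower edge of the foot plate under the rear of the spatula's handle: 85 mm behind the grip centre and 65 mm below it; the foot is 50 mm wide and 6 mm thick.
- spatula: The same spatula as a solid; origin on the bench below the grip centre (65 mm under it), axes as above.
- bay: Blue tool bay fixed to the bench: two upright cheeks 120 mm long (x), 95 mm high, inner faces at y +-72 mm, open at both ends and on top. Origin on the bench midway between them; the spatula's grip starts above it (within 10 mm), handle along its x. The cheeks leave room for a hand from straight above, not leaned over.
- rack: Yellow U-shaped rack fixed to the bench, no floor. Two rails along x, 24 mm high, 14 mm wide, inner faces at y +-42 mm, from x -45 to +64 mm. A stop bar 18 mm high joins them, inner face at x +50 mm. Open on the -x side (towards the robot). Origin on the bench between the rails, below the plate's starting place.
- plate_centre (a point): Centre (half-way up) of the cover plate: 100 x 100 x 6 mm, about 0.15 kg, bare metal on its +z face and red primer on its -z face. Starts on the rack's rails, its underside 24 mm above the bench, red side down.
- plate: The same cover plate as a solid; origin at the centre of its red face.
- tray: Grey turning tray fixed to the bench. Its cork pad is 140 mm (x) by 124 mm (y), top 14 mm above the bench; origin on the bench below the pad's centre. A wall 28 mm high stands at y +62 to +68. The tray is 150 mm long in x, open at both x ends. A plate stood with its edge in the gutter against the pad's side and pushed over towards +y falls flat on the pad.
- jar: Amber jar, 56 mm across, 75 mm high, a bystander; origin at the centre of its underside.
- tin: Blue tin, 60 mm across, 90 mm high, a bystander; origin at the centre of its underside.
- hammer: Hammer lying on the bench, a bystander.
- brush: Brush lying on the bench, a bystander.
- square: Red L-shaped magnetic square, 100 x 90 x 18 mm, lying flat, a bystander; origin at the outside of its corner.
- flange: Steel ring 80 mm across, 14 mm high, a bystander; origin at the centre of its underside.
- gutter (a point): Middle of the floor of the tray's gutter, an open channel along the pad's -y side: 78 mm from the pad's centre, floor 4 mm above the bench (10 mm below the pad's top), 32 mm wide (tray y -94 to -62), bounded on the far side by a lip 12 mm high and 6 mm thick. Axes as the tray.
There are look-alikes about, which are no part of the job. Several things look just like the tray: the one meant starts farthest from the robot's base. Several things have the shape of the rack; the one meant has the colours described above.

How it is judged:
By the outcome, as a careful person would: the job done as asked, in the order asked, and still so for the second after the job is handed in, with the robot touching nothing.
It also fails if it takes over 72 s, if anything falls off the work surface, if the arm or the gripper's body presses on something with over 40 N, if the wrist force passes 120 N, or if a joint passes its speed limit or range.

## Robot

A 6-joint arm with a two-finger parallel gripper is mounted at the origin on the work surface. World frame = base frame: x ahead of the robot, y to its left, z up, the work surface at z = 0. Lengths are in m, angles in rad, forces in N, time in s.
With the tool pointing down it reaches from about 0.325 to 0.85 m from the base axis. Payload 4.4 kg.
Tool frame: the origin (TCP) lies on the centre line of the jaws, within the pads' length; the fingertips stand 25 mm ahead of it and the grasp point (between the pads) lies 6 mm ahead of it (bot.finger_overhang is the distance from the TCP to the fingertips, in m); z points along the fingers, y is the direction in which the jaws open and shut (so a half turn about z gives the same grasp; the last joint's range is limited). The gripper opens to 94 mm and grips with 3 to 60 N. Pads are 16 mm wide; open, the fingers measure 119 mm over their backs; the gripper's body (75 mm by 177 mm) begins 78 mm behind the grasp point.
Start: joints at [1.109, 0.207, 1.542, -0, 1.393, -0.15], TCP at [0.176, 0.547, 0.23] pointing down, gripper open.
Joint ranges: [-2.73, 2.73], [-0.86, 2.22], [0.23, 2.46], [-1.11, 4.25], [0.08, 2.63], [-2.82, 2.82]. Speed limits (rad/s): [2.79, 2.79, 3.14, 3.14, 3.14, 3.14].

## Interface

Orientations are given as a unit quaternion [x, y, z, w].
In Python, from rig import telemetry, eyes, bot gives the robot as it stands. The module is installed in compiled form; this text tells all that it offers.
- The arm moves only by the tool servo_tool, never from a script. Its argument "plan" is one flat list of numbers, 7 for each row, row after row: the shift along the tool's x, y, z in cm, then the turn, a rotation vector about the tool's x, y, z in degrees, then the finger opening in cm, from 0 to 9.4. In form: [dx, dy, dz, wx, wy, wz, fingers, dx, dy, dz, wx, wy, wz, fingers, ...]. A call has 1 to 8 rows; each row shifts and turns the commanded pose from where the row before left it, along the tool's axes as they then stand; what a row does not reach is not made up. A row lasts 1/10 s, in which the tool goes at most 50 mm and 8.59 degrees, less where a joint would pass 70% of its speed; a pose out of reach is approached as far as the arm can. A call with a gripper value outside its range is refused whole. The fingers move at their own pace and stop on an object; "grip_force" is the grip in N (left out, the last holds). Time passes only in rows, so rows that do not move let the fingers close. It gives the time, the measured TCP pose, the force and the opening at its end, in the units of the state.
- telemetry.get_state(): the state, without advancing time (a new reading comes with each control period).
- eyes.capture(name): name is "scene" or "top" or "wrist"; returns a dict with "pixels" (400x640x3 uint8, red, green, blue), "z_map" (400x640 float32, m along the optical axis (not along the pixel's ray), 0 where there is no reading), "mtx" (3x3 intrinsics, pixels), "rvec" (rotation vector, rad) and "tvec" (3), from world to camera coordinates, as OpenCV has them; the wrist camera has in their place "tool_from_camera" (4x4, takes a point from camera to tool coordinates, whose origin is the TCP and whose axes are the flange's). Camera axes: x right, y down, z forward; pixel columns grow to the right and rows downward; lengths in m; the calibration is good to about 2 mm. A picture is of the moment at which its call begins: read the wrist's pose just before it.
- bot.hand_in(): hands the job in, once; it reports no verdict.
The state is a dict: "time": time; "joint_pos": joint angles; "qd": joint speeds; "joint_torque": joint torques, N m; "ee_pos": TCP position; "orientation": TCP orientation; "wrist_force": force on the tool from outside, world axes, zero at the start; "torque": the same for the moment, N m; "width": opening from 0.0 (shut) to 1.0 (fully open).
Only numpy, scipy, OpenCV 4.12 (cv2) and the standard library are available. Lean on these libraries where they do the work, as an engineer would, in place of code of your own. Each camera call takes 0.05 s, during which the arm holds its last target. There are 200 camera calls.

## Working session

There is one attempt and no reset: what is moved stays moved. The work goes in short steps, Python scripts to look and compute and a tool call to move; the robot and the scene stay as the last step left them, time stands still between calls to the robot, and variables do not carry over. Pictures are saved under pics/ and viewed, about 8 in all and at most 12, crops included, and the job is handed in when it is done.

Besides the shell and the picture viewer there is one more tool, called after "Request:" by a JSON object that holds its "api" and its "payload", one argument or row to a line. servo_tool: Moves the arm, as the interface text tells. Its arguments: {"type":"object","properties":{"plan":{"type":"array"},"grip_force":{"type":"number"}},"required":["plan"]}

```bash
mkdir -p pics
cat > h.py <<'E'
import numpy as np, cv2
from scipy.spatial.transform import Rotation as R
from rig import telemetry, eyes, bot
def cam(name):
    s=telemetry.get_state(); c=eyes.capture(name)
    if 'rvec' in c:
        Rm=cv2.Rodrigues(np.array(c['rvec'],float))[0]; t=np.array(c['tvec'],float).ravel()
        c['Rwc']=Rm.T; c['o']=-Rm.T@t
    else:
        T=np.array(c['tool_from_camera']); Rt=R.from_quat(s['orientation']).as_matrix()
        c['Rwc']=Rt@T[:3,:3]; c['o']=Rt@T[:3,3]+np.array(s['ee_pos'])
    return c
def save(c,fn,box=None,k=1):
    p=c['pixels'][:,:,::-1]
    if box: p=p[box[1]:box[3],box[0]:box[2]]
    cv2.imwrite('pics/'+fn,cv2.resize(p,None,fx=k,fy=k,interpolation=cv2.INTER_CUBIC))
def ray(c,u,v):
    d=c['Rwc']@(np.linalg.inv(c['mtx'])@np.array([u,v,1.])); return c['o'],d
def atz(c,u,v,z):
    o,d=ray(c,u,v); return o+d*(z-o[2])/d[2]
def dep(c,u,v):
    o,d=ray(c,u,v); return o+d*c['z_map'][int(round(v)),int(round(u))]
def cloud(c):
    h,w=c['z_map'].shape; u,v=np.meshgrid(np.arange(w),np.arange(h))
    P=np.stack([u,v,np.ones_like(u)],-1)@np.linalg.inv(c['mtx']).T*c['z_map'][...,None]
    return P@c['Rwc'].T+c['o']
def st():
    s=telemetry.get_state(); print(s['time'],'pos',np.round(s['ee_pos'],4),'q',np.round(s['orientation'],4),'F',np.round(s['wrist_force'],1),'w',round(s['width'],3)); print('j',np.round(s['joint_pos'],3))
E
python3 - <<'E'
from h import *
import pickle
st()
for n in('top','scene'):
    c=cam(n); save(c,n+'0.png',k=1.25); pickle.dump(c,open(n+'0.pkl','wb'))
    print(n,c['o'],c['mtx'].tolist(),c['Rwc'].tolist(), (c['z_map']>0).mean())
E
```

```text
0.0 pos [0.1761 0.5466 0.2293] q [ 1.553e-01  9.879e-01 -1.100e-03 -3.000e-04] F [ 0.4  0.2 -0.5] w 1.001
j [ 1.109  0.207  1.543 -0.     1.393 -0.15 ]
top [ 0.34398965 -0.00998505  1.91687339] [[516.2017886551461, 0.0, 314.69300294062145], [0.0, 516.2017886551461, 197.54993520736588], [0.0, 0.0, 1.0]] [[0.025932799245779847, -0.9969148715382128, 0.07408258114581885], [-0.9996514476969245, -0.026227908975156256, -0.003013288607843216], [0.0049470234203327496, -0.07397861648300588, -0.9972475576618571]] 0.99598828125
scene [0.99275231 0.58976393 1.08848475] [[445.2649303202374, 0.0, 314.86825068524377], [0.0, 445.2649303202374, 196.93701635480863], [0.0, 0.0, 1.0]] [[-0.7597668315832513, 0.5164007043725158, -0.39507552967694287], [0.6501311864943407, 0.5948099397455043, -0.4727902028674138], [-0.009154341779091468, -0.6160612372999286, -0.7876450659548835]] 0.99618359375
```

View pics/top0.png

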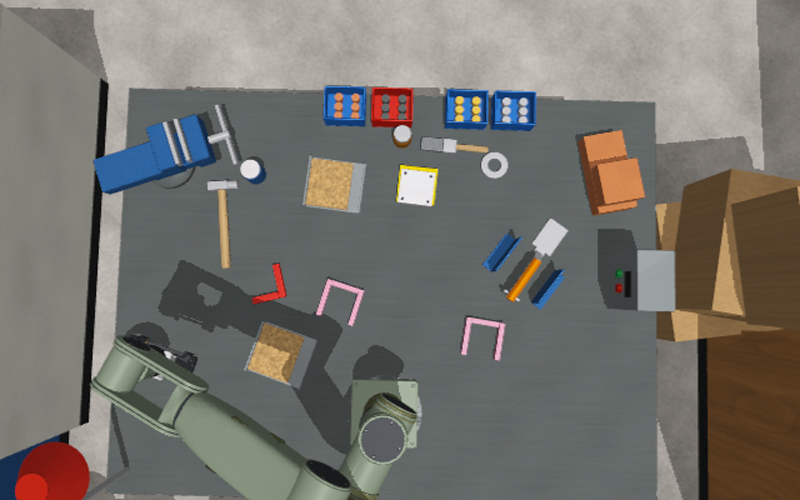

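View pics/scene0.png

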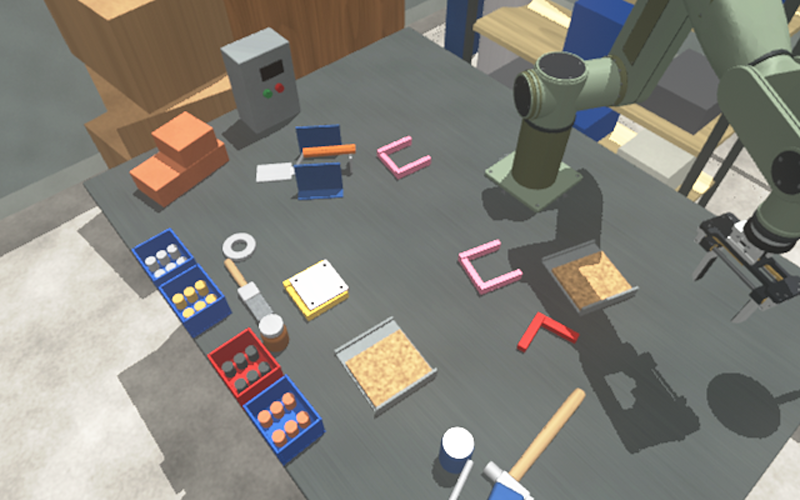

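Top view (in 800-px picture): spatula in the bay at about (525,275), pointing up-right with the blade at (550,237). The yellow rack and plate are at (417,186). The far tray is at (335,184) with its wide grey side on the right (-y). Look-alikes are the pink racks and the near tray. Next I measure these from both views.

```bash
python3 - <<'E'
from h import *
import pickle
C={n:pickle.load(open(n+'0.pkl','rb')) for n in('top','scene')}
def rect(P,m,lab):
    q=P[m][:,:2]; 
    if len(q)<10: print(lab,len(q)); return
    r=cv2.minAreaRect((q*1000).astype(np.float32)); print(lab,len(q),'c',np.round(r[0],1),'size',np.round(r[1],1),'ang',round(r[2],2),'z',np.round(np.percentile(P[m][:,2],[5,50,95])*1000,1))
for n,c in C.items():
    P=cloud(c); hsv=cv2.cvtColor(c['pixels'],cv2.COLOR_RGB2HSV).astype(int); H,S,V=hsv[...,0],hsv[...,1],hsv[...,2]
    x,y,z=P[...,0],P[...,1],P[...,2]
    def big(m):
        k,l,s,_=cv2.connectedComponentsWithStats(m.astype(np.uint8)); 
        return l==1+np.argmax(s[1:,4]) if k>1 else m
    print(n)
    roi=(abs(x-.62)<.12)&(abs(y+.08)<.1)
    rect(P,big(roi&(S<40)&(V>170)&(z>.015)),'plate')
    rect(P,big(roi&(abs(H-28)<6)&(S>120)&(z>.005)&(z<.05)),'yellow')
    rect(P,big((x>.5)&(x<.8)&(y>.03)&(y<.3)&(abs(H-17)<8)&(S>60)&(z<.04)),'pad')
    sp=(x>.2)&(x<.7)&(y<-.25)&(y>-.62)
    rect(P,big(sp&(H<20)&(S>170)&(z>.04)&(z<.1)),'handle')
    rect(P,big(sp&(S<50)&(V>150)&(z>-.01)&(z<.02)),'blade')
    mb=sp&(abs(H-110)<10)&(S>100)&(z>.05)&(z<.12)
    k,l,s,_=cv2.connectedComponentsWithStats(mb.astype(np.uint8))
    for i in range(1,k):
        if s[i,4]>15: rect(P,l==i,'cheek')
    # tray profile
    m=(x>.6)&(x<.68)&(y>0)&(y<.3)
    yy=y[m];zz=z[m]
    for b in np.arange(0.02,.26,.008):
        q=(abs(yy-b)<.004); 
        if q.sum(): print(round(b,3),np.round(np.percentile(zz[q],[10,50,90])*1000,1),end='; ')
    print()
    m=(abs(x-.35)<.3)&(abs(y)<.5)&(abs(z)<.02)&(S<40); print('bench z',np.median(z[m]))
E
python3 - <<'E'
import pickle,sys
sys.path.insert(0,'.')
import os; os.chdir('.')
from h import *
c=pickle.load(open('top0.pkl','rb')); a=cv2.resize(c['pixels'][115:180,230:365,::-1],None,fx=5.9,fy=5.9,interpolation=cv2.INTER_CUBIC)
cv2.imwrite('pics/crop1.png',a[:590,:798])
E
```

```text
top
plate 698 c [663.6 -77.9] size [ 99.1 100.6] ang 83.54 z [21.5 29.7 37.7]
yellow 156 c [674.8 -79.8] size [113.7 111.7] ang 85.15 z [10.4 20.7 29.5]
pad 1260 c [671.4 181.4] size [125.3 144.8] ang 84.35 z [ 6.  14.  22.5]
handle 259 c [ 397.8 -388.8] size [ 25.3 139.3] ang 54.97 z [67.9 75.2 83.4]
blade 464 c [ 523.9 -477.3] size [ 65.5 110.4] ang 55.23 z [-4.2  4.  12.6]
cheek 101 c [ 469.7 -340.4] size [  7.2 118.3] ang 53.35 z [57.  89.5 98.6]
cheek 133 c [ 381.  -461.1] size [  8.4 119.1] ang 54.12 z [ 54.3  86.6 100.2]
0.02 [-5.2 -0.4  7.6]; 0.028 [-4.4  0.1  7. ]; 0.036 [-6.8 -0.7  6. ]; 0.044 [-7.7 -0.4  5.5]; 0.052 [-5.5  1.7  7.3]; 0.06 [-6.7  0.4  5.3]; 0.068 [-6.9  0.5  5.3]; 0.076 [-6.2 -0.1  5.1]; 0.084 [-3.2  5.3 15.4]; 0.092 [ 0.5  6.7 15.7]; 0.1 [-1.4  5.3 11.5]; 0.108 [-1.2  4.2  9.6]; 0.116 [ 0.3  5.5 11. ]; 0.124 [ 2.  11.7 20.4]; 0.132 [ 8.2 14.4 20.4]; 0.14 [ 6.8 13.1 19.9]; 0.148 [ 7.8 13.2 20.2]; 0.156 [ 6.9 15.2 22.6]; 0.164 [ 7.1 13.5 21.6]; 0.172 [ 8.6 13.6 18.4]; 0.18 [ 9.6 14.7 20. ]; 0.188 [ 6.5 15.3 21.1]; 0.196 [ 9.9 16.1 19.9]; 0.204 [ 9.2 14.3 19.
[... 750 characters left out ...]
   2.4]; 0.036 [-2.7  0.4  3.5]; 0.044 [-2.8  0.3  2.9]; 0.052 [-2.5  0.3  2.7]; 0.06 [-2.3  0.1  3.1]; 0.068 [-3.3 -0.3  2.7]; 0.076 [-1.6  1.2  4.5]; 0.084 [ 3.5 10.6 13.5]; 0.092 [ 2.2  5.7 12.5]; 0.1 [1.9 4.5 6.4]; 0.108 [2.1 4.6 6.7]; 0.116 [ 3.2  6.  11.6]; 0.124 [11.  14.2 16.5]; 0.132 [12.3 14.6 17.1]; 0.14 [11.5 13.8 16.6]; 0.148 [11.7 14.6 17.2]; 0.156 [11.7 14.  16.6]; 0.164 [11.7 13.9 16.7]; 0.172 [12.1 14.4 16.9]; 0.18 [11.5 14.5 16.8]; 0.188 [11.9 14.6 16.8]; 0.196 [11.1 14.1 16.5]; 0.204 [11.8 14.5 17.2]; 0.212 [11.2 14.  17.2]; 0.22 [11.3 14.  16.3]; 0.228 [12.2 14.1 16.4]; 0.236 [11.3 14.5 17.2]; 0.244 [13.3 25.6 30.5]; 0.252 [-0.8 12.8 28.3]; 
bench z 0.00035572946601669653
```

View pics/crop1.png

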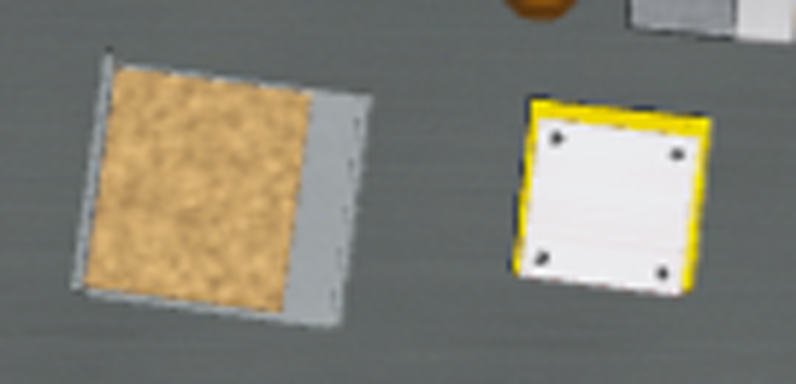

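Both views agree within about 2 mm, and the heights match the text (plate top 30 mm, pad 14 mm, gutter floor about 5 mm on the -y side). I get spatula yaw -35°, grip at (0.4225,-0.406); plate at (0.663,-0.078), yaw -6°; pad at (0.670,0.181), yaw -6°. Next is a planner helper and the approach.

```bash
cat >> h.py <<'E'
def spat_R(yaw,roll=0,lean=0,flip=True):
    """tool orientation holding spatula: yaw deg, roll of spatula about its x, lean of the hand about handle (deg, + : approach towards +y, hand on -y)"""
    b=np.array([[-1,0,0],[0,1,0],[0,0,-1.]])  # tool x = -handle x, tool z down
    return R.from_euler('z',yaw,degrees=True)*R.from_euler('x',roll+lean,degrees=True)*R.from_matrix(b)
def tcp(grip,Rt): return np.array(grip)-Rt.apply([0,0,.006])
def plan(wps,f,smax=.045,rmax=8.4,start=None,n=None):
    """wps: list of (tcp,R); prints rows"""
    s=telemetry.get_state()
    p,r=(np.array(s['ee_pos']),R.from_quat(s['orientation'])) if start is None else start
    rows=[]
    for P,Q in wps:
        P=np.array(P); k=n or max(1,int(np.ceil(max(np.linalg.norm(P-p)/smax,np.degrees((r.inv()*Q).magnitude())/rmax)-1e-3)))
        p0,r0=p,r; w=(r0.inv()*Q).as_rotvec()
        for i in range(1,k+1):
            Pi=p0+(P-p0)*i/k; Qi=r0*R.from_rotvec(w*i/k)
            d=np.round(r.inv().apply(Pi-p)*100,1 if np.linalg.norm(Pi-p)>.02 else 2); a=np.round((r.inv()*Qi).as_rotvec(degrees=True),1)
            rows.append([*d,*a,f]); p=p+r.apply(d/100); r=r*R.from_rotvec(a,degrees=True)
    for i in range(0,len(rows),8): print('['+',  '.join(','.join(f'{x:g}' for x in q) for q in rows[i:i+8])+']')
    print('end',np.round(p,4),len(rows))
    return p,r
E
python3 - <<'E'
from h import *
Q=spat_R(-35); g=np.array([.4225,-.406,.065]); t=tcp(g,Q)
print(telemetry.get_state()['ee_pos'],R.from_quat(telemetry.get_state()['orientation']).as_matrix().round(3).tolist(),Q.as_matrix().round(3).tolist())
plan([([.45,.22,.24],spat_R(-22)),([.45,-.2,.23],spat_R(-30)),(t+[0,0,.12],Q)],6)
E
```

```text
[0.17609387 0.54667561 0.22940811] [[-0.952, 0.307, -0.001], [0.307, 0.952, -0.002], [0.0, -0.002, -1.0]] [[-0.819, 0.574, 0.0], [0.574, 0.819, 0.0], [0.0, 0.0, -1.0]]
[-3.6,-2.3,-0.1,-0,-0,0.4,6,  -3.6,-2.2,-0.1,-0,-0,0.4,6,  -3.7,-2.2,-0.1,-0,-0,0.4,6,  -3.6,-2.2,-0.1,-0,-0,0.5,6,  -3.7,-2.2,-0.1,-0.1,-0,0.4,6,  -3.7,-2.1,-0.1,0,-0,0.4,6,  -3.7,-2.1,-0.1,0,-0,0.4,6,  -3.7,-2.1,-0.1,0,-0,0.4,6]
[-3.8,-2.1,-0.1,-0,-0,0.4,6,  -3.7,-2,-0.1,-0,-0,0.4,6,  -1.6,-3.9,0.1,-0,-0,0.8,6,  -1.6,-3.9,0.1,-0,-0,0.8,6,  -1.7,-3.8,0.1,-0,-0,0.8,6,  -1.7,-3.8,0.1,-0,-0,0.8,6,  -1.8,-3.8,0.1,-0,-0,0.8,6,  -1.8,-3.8,0.1,-0,-0,0.8,6]
[-1.9,-3.8,0.1,-0,-0,0.8,6,  -2,-3.7,0.1,-0,-0,0.8,6,  -2,-3.7,0.1,-0,-0,0.8,6,  -2,-3.7,0.1,-0,-0,0.8,6,  -1.6,-3.8,0.8,-0,-0,1,6,  -1.6,-3.8,0.7,-0,-0,1,6,  -1.8,-3.8,0.8,-0,-0,1,6,  -1.7,-3.8,0.8,-0,-0,1,6]
[-1.9,-3.7,0.8,-0,-0,1,6]
end [ 0.4226 -0.4062  0.1907] 25
```

Request:
{"api": "servo_tool", "payload": {
  "plan": [-3.6, -2.2, -0.1, 0, 0, 0.4, 6, -3.6, -2.2, -0.1, 0, 0, 0.4, 6, -3.7, -2.2, -0.1, 0, 0, 0.4, 6, -3.6, -2.2, -0.1, 0, 0, 0.5, 6, -3.7, -2.2, -0.1, 0, 0, 0.4, 6, -3.7, -2.1, -0.1, 0, 0, 0.4, 6, -3.7, -2.1, -0.1, 0, 0, 0.4, 6, -3.7, -2.1, -0.1, 0, 0, 0.4, 6],
  "grip_force": 40
}}

```text
time: 0.9
ee_pos: [0.3962, 0.2855, 0.2381]
orientation: [0.184, 0.983, -0.0, -0.0]
wrist_force: [-0.4, 0.7, 1.3]
width: 0.636
```

Request:
{"api": "servo_tool", "payload": {
  "plan": [-3.8, -2.1, -0.1, 0, 0, 0.4, 6, -3.7, -2, -0.1, 0, 0, 0.4, 6, -1.6, -3.9, 0.1, 0, 0, 0.8, 6, -1.6, -3.9, 0.1, 0, 0, 0.8, 6, -1.7, -3.8, 0.1, 0, 0, 0.8, 6, -1.7, -3.8, 0.1, 0, 0, 0.8, 6, -1.8, -3.8, 0.1, 0, 0, 0.8, 6, -1.8, -3.8, 0.1, 0, 0, 0.8, 6]
}}

```text
time: 1.7
ee_pos: [0.4498, -0.0316, 0.2341]
orientation: [0.232, 0.973, 0.0, -0.0]
wrist_force: [0.7, -0.5, 0.4]
width: 0.637
```

```bash
python3 -c "
from h import *
st()"
```

```text
1.7 pos [ 0.4498 -0.0316  0.2341] q [ 2.317e-01  9.728e-01  0.000e+00 -2.000e-04] F [ 0.7 -0.5  0.4] w 0.637
j [-0.263 -0.067  1.826  0.     1.383 -1.366]
```

Request:
{"api": "servo_tool", "payload": {
  "plan": [-1.9, -3.8, 0.1, 0, 0, 0.8, 6, -2, -3.7, 0.1, 0, 0, 0.8, 6, -2, -3.7, 0.1, 0, 0, 0.8, 6, -2, -3.7, 0.1, 0, 0, 0.8, 6, -1.6, -3.8, 0.8, 0, 0, 1, 6, -1.6, -3.8, 0.7, 0, 0, 1, 6, -1.8, -3.8, 0.8, 0, 0, 1, 6, -1.7, -3.8, 0.8, 0, 0, 1, 6]
}}

```text
time: 2.5
ee_pos: [0.4275, -0.3648, 0.1987]
orientation: [0.293, 0.956, 0.0, -0.0]
wrist_force: [-0.5, -0.3, -0.4]
width: 0.636
```

Request:
{"api": "servo_tool", "payload": {
  "plan": [-1.9, -3.7, 0.8, 0, 0, 1, 6, 0, 0, 0, 0, 0, 0, 6]
}}

```text
time: 2.7
ee_pos: [0.4212, -0.4085, 0.1893]
orientation: [0.303, 0.953, -0.0, -0.001]
wrist_force: [-0.1, 0.7, -0.5]
width: 0.64
```

Run:
```python
from h import *
st()
c=cam('wrist'); save(c,'w1.png',k=1.25); P=cloud(c)
hsv=cv2.cvtColor(c['pixels'],cv2.COLOR_RGB2HSV).astype(int)
m=(hsv[...,0]<20)&(hsv[...,1]>170)&(P[...,2]>.04)&(P[...,2]<.1)
r=cv2.minAreaRect((P[m][:,:2]*1000).astype(np.float32)); print(m.sum(),r,np.percentile(P[m][:,2],[5,50,95]))
g=np.array([.4225,-.406,.065]);Q=spat_R(-35)
plan([(tcp(g,Q)+[0,0,.03],Q),(tcp(g,Q),Q)],6)
```

```text
2.7 pos [ 0.4212 -0.4085  0.1893] q [ 3.029e-01  9.530e-01 -1.000e-04 -1.100e-03] F [-0.1  0.7 -0.5] w 0.64
j [-9.170e-01  2.680e-01  1.554e+00 -1.000e-03  1.321e+00 -1.872e+00]
872 ((396.30694580078125, -381.87774658203125), (18.973398208618164, 128.47021484375), 46.83169174194336) [0.0702545  0.07325855 0.07621784]
[-0,0,4.4,0,-0.1,-0.1,6,  -0.1,0,4.5,0,-0.1,-0.1,6,  0,0,3,0,0,0,6]
end [ 0.4227 -0.4066  0.0708] 3
```

View pics/w1.png

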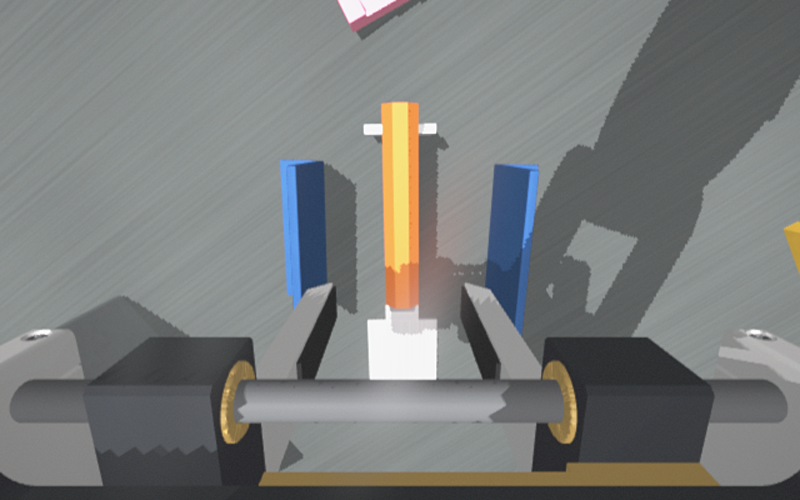

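Wrist picture: the handle (column 400, rows 100–308) lies straight and centred between the fingers, and both cheeks are clear. I descend and grip.

Request:
{"api": "servo_tool", "payload": {
  "plan": [0, 0, 4.4, 0, -0.1, -0.1, 6, 0, 0, 4.5, 0, 0, -0.1, 6, 0, 0, 2.9, 0, 0, 0, 6, 0, 0, 0, 0, 0, 0, 6, 0, 0, 0, 0, 0, 0, 2, 0, 0, 0, 0, 0, 0, 2, 0, 0, 0, 0, 0, 0, 2, 0, 0, 0, 0, 0, 0, 2]
}}

```text
time: 3.55
ee_pos: [0.4243, -0.4058, 0.0755]
orientation: [0.299, 0.954, -0.001, 0.002]
wrist_force: [-0.5, -1.0, 0.2]
width: 0.337
```

Run:
```python
from h import *
st()
c=cam('wrist')
s=telemetry.get_state(); p=np.array(s['ee_pos']); r=R.from_quat(s['orientation'])
up=(p+[0,0,.125],spat_R(-35))
Q=spat_R(-6); z=p[2]
u=np.array([np.cos(np.radians(6)),-np.sin(np.radians(6)),0])
pc=np.array([.6634,-.0783,0])
pre=pc-257e-3*u; pre[2]=z+.125
plan([up,(pre,Q),(pre-[0,0,.10],Q)],1.5)
```

```text
3.55 pos [ 0.4243 -0.4058  0.0755] q [ 0.2987  0.9543 -0.0013  0.0023] F [-0.5 -1.   0.2] w 0.337
j [-9.110e-01  3.970e-01  1.643e+00  1.000e-03  1.096e+00 -1.875e+00]
[-0,-0,-4.2,-0,0.1,0.1,1.5,  -0,-0,-4.1,-0,0.1,0.1,1.5,  -0,-0,-4.2,-0.1,0.1,0,1.5,  2.7,3.5,0,0,-0,-3.6,1.5,  2.5,3.7,0,0,-0,-3.6,1.5,  2.2,3.8,0,0,-0,-3.7,1.5,  2,4,0,0,-0,-3.6,1.5,  1.7,4,0,0,-0,-3.6,1.5]
[1.5,4.2,0,0,-0,-3.6,1.5,  1.2,4.3,0,0.1,-0,-3.6,1.5,  0.9,4.3,0,-0,-0,-3.7,1.5,  0,0,3.3,-0,-0,0,1.5,  0,0,3.4,-0,-0,0,1.5,  0,0,3.3,-0,-0,0,1.5]
end [ 0.4082 -0.0516  0.1004] 14
```

Request:
{"api": "servo_tool", "payload": {
  "plan": [0, 0, 0, 0, 0, 0, 1, 0, 0, 0, 0, 0, 0, 1, 0, 0, 0, 0, 0, 0, 1, 0, 0, 0, 0, 0, 0, 1]
}}

```text
time: 4.0
ee_pos: [0.4237, -0.4058, 0.0747]
orientation: [0.299, 0.954, -0.001, 0.002]
wrist_force: [-1.0, 0.0, 6.3]
width: 0.252
```

Run:
```python
from h import *
st(); cam('wrist'); st()
```

```text
4.0 pos [ 0.4237 -0.4058  0.0747] q [ 0.2988  0.9543 -0.0011  0.0016] F [-1.   0.   6.3] w 0.252
j [-0.911  0.398  1.643  0.     1.096 -1.875]
4.05 pos [ 0.4237 -0.4058  0.0747] q [ 0.2988  0.9543 -0.0011  0.0016] F [-1.5 -1.6  6.7] w 0.248
j [-0.911  0.398  1.643  0.     1.096 -1.875]
```

Request:
{"api": "servo_tool", "payload": {
  "plan": [0, 0, -2.5, 0, 0, 0, 1, 0, 0, -5, 0, 0.1, 0.1, 1, 0, 0, -5, 0, 0.1, 0, 1, 2.7, 3.5, 0, 0, 0, -3.6, 1, 2.5, 3.7, 0, 0, 0, -3.6, 1, 2.2, 3.8, 0, 0, 0, -3.7, 1, 2, 4, 0, 0, 0, -3.6, 1, 1.7, 4, 0, 0, 0, -3.6, 1]
}}

```text
time: 4.85
ee_pos: [0.4118, -0.1815, 0.1975]
orientation: [0.145, 0.989, 0.001, -0.002]
wrist_force: [-0.7, 0.6, -1.9]
width: 0.249
```

Request:
{"api": "servo_tool", "payload": {
  "plan": [1.5, 4.2, 0, 0, 0, -3.6, 1, 1.2, 4.3, 0, 0, 0, -3.6, 1, 0.9, 4.3, 0, 0, 0, -3.7, 1, 0, 0, 3.3, 0, 0, 0, 1, 0, 0, 3.4, 0, 0, 0, 1, 0, 0, 3, 0, 0, 0, 1, 0, 0, 0, 0, 0, 0, 1]
}}

```text
time: 5.55
ee_pos: [0.4019, -0.0487, 0.0973]
orientation: [0.051, 0.999, 0.002, -0.007]
wrist_force: [-0.5, 0.0, -2.7]
width: 0.249
```

Run:
```python
from h import *
st(); c=cam('scene'); save(c,'s1.png',(130,80,530,380),2); 
c=cam('top'); P=cloud(c); hsv=cv2.cvtColor(c['pixels'],cv2.COLOR_RGB2HSV).astype(int)
x,y,z=P[...,0],P[...,1],P[...,2]
m=(hsv[...,1]<50)&(hsv[...,2]>150)&(x>.46)&(x<.605)&(abs(y+.06)<.06)
r=cv2.minAreaRect((P[m][:,:2]*1000).astype(np.float32)); print(m.sum(),r,np.percentile(z[m],[5,50,95]))
A=np.c_[x[m],y[m],np.ones(m.sum())]; print(np.linalg.lstsq(A,z[m],rcond=None)[0])
```

```text
5.55 pos [ 0.4019 -0.0487  0.0973] q [ 0.051   0.9987  0.0023 -0.0066] F [-0.5  0.  -2.7] w 0.249
j [-3.360e-01  1.700e-02  2.057e+00  1.000e-03  1.081e+00 -1.805e+00]
357 ((529.8961181640625, -67.66445922851562), (64.54544067382812, 100.1150894165039), 88.59477233886719) [0.01820416 0.02795425 0.0356351 ]
[-0.03858889  0.07551616  0.05348592]
```

View pics/s1.png

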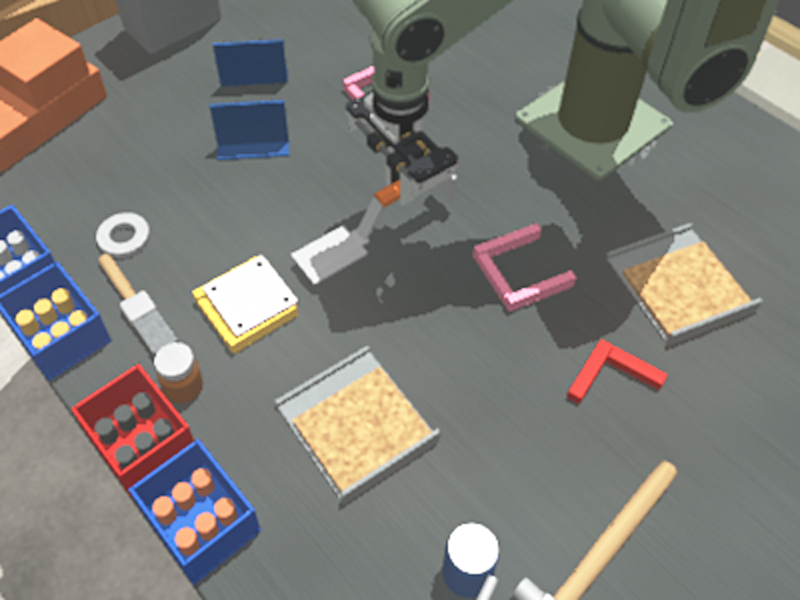

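The blade points at the rack opening (crop (330,255) towards the plate at (250,300)) and is aligned within about 3 mm. I lower it, level it and slide it in.

Request:
{"api": "servo_tool", "payload": {
  "plan": [0, 0, 1, 0, -0.4, 0, 1, 0, 0, 0.9, 0, -0.4, 0, 1, -2, 0, 0, 0, 0, 0, 1, -2.5, 0, 0, 0, 0, 0, 1, -2.5, 0, 0, 0, 0, 0, 1, 0, 0, 0, 0, 0, 0, 1]
}}

```text
time: 6.25
ee_pos: [0.4813, -0.0593, 0.0858]
orientation: [0.051, 0.999, -0.001, 0.01]
wrist_force: [-0.7, -0.3, -2.6]
width: 0.252
```

Run:
```python
from h import *
st(); c=cam('top'); P=cloud(c); hsv=cv2.cvtColor(c['pixels'],cv2.COLOR_RGB2HSV).astype(int)
save(c,'t2.png',(250,110,360,192),7)
```

```text
6.25 pos [ 0.4813 -0.0593  0.0858] q [ 5.120e-02  9.986e-01 -6.000e-04  9.600e-03] F [-0.7 -0.3 -2.6] w 0.252
j [-0.304  0.182  1.903  0.004  1.038 -1.774]
```

View pics/t2.png

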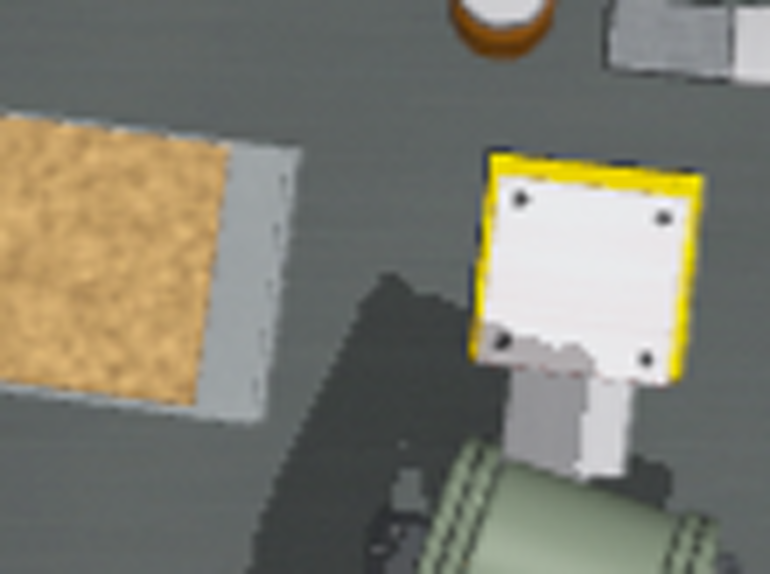

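Crop: the blade (columns 505–635 at row 380) is going under the plate (columns 477–683), about 5 mm to the left of centre. I let it settle and read again.

Request:
{"api": "servo_tool", "payload": {
  "plan": [0, 0, 0, 0, 0, 0, 1, 0, 0, 0, 0, 0, 0, 1, 0, 0, 0, 0, 0, 0, 1]
}}

```text
time: 6.6
ee_pos: [0.4758, -0.0578, 0.0836]
orientation: [0.051, 0.999, 0.0, 0.006]
wrist_force: [0.4, -1.1, -0.5]
width: 0.25
```

Run:
```python
from h import *
st(); cam('top'); st();cam('top'); st()
```

```text
6.6 pos [ 0.4758 -0.0578  0.0836] q [5.130e-02 9.987e-01 2.000e-04 5.900e-03] F [ 0.4 -1.1 -0.5] w 0.25
j [-0.304  0.179  1.912  0.004  1.039 -1.774]
6.65 pos [ 0.476  -0.0578  0.0837] q [5.120e-02 9.987e-01 2.000e-04 6.100e-03] F [ 0.  -0.2 -3.2] w 0.251
j [-0.304  0.179  1.912  0.004  1.039 -1.774]
6.7 pos [ 0.4761 -0.0579  0.0837] q [5.120e-02 9.987e-01 1.000e-04 6.100e-03] F [-0.3 -0.  -2.8] w 0.251
j [-0.304  0.179  1.912  0.004  1.039 -1.774]
```

Request:
{"api": "servo_tool", "payload": {
  "plan": [-1, -0.1, 0.4, 0, 0.4, 0, 1, -1.5, -0.1, 0.3, 0, 0.3, 0, 1, -1.5, -0.1, 0, 0, 0, 0, 1, -1, 0, 0, 0, 0, 0, 1, -0.5, 0, 0, 0, 0, 0, 1, 0, 0, 0, 0, 0, 0, 1, 0, 0, 0, 0, 0, 0, 1]
}}

```text
time: 7.4
ee_pos: [0.5304, -0.0663, 0.0767]
orientation: [0.051, 0.999, 0.001, -0.0]
wrist_force: [-1.5, -0.5, -1.9]
width: 0.249
```

Request:
{"api": "servo_tool", "payload": {
  "plan": [-0.3, 0, 0, 0, 0, 0, 1, -0.3, 0, 0, 0, 0, 0, 1, -0.2, 0, 0, 0, 0, 0, 1, 0, 0, 0, 0, 0, 0, 1]
}}

```text
time: 7.8
ee_pos: [0.5367, -0.0671, 0.0762]
orientation: [0.051, 0.999, 0.001, -0.003]
wrist_force: [-5.5, 0.1, 1.5]
width: 0.251
```

Run:
```python
from h import *
st()
```

```text
7.8 pos [ 0.5367 -0.0671  0.0762] q [ 5.100e-02  9.987e-01  6.000e-04 -2.800e-03] F [-5.5  0.1  1.5] w 0.251
j [-0.284  0.318  1.752 -0.     1.077 -1.753]
```

The tip has met the stop where predicted (Fx -5.5 N). I press slightly, lower to the bench and release.

Request:
{"api": "servo_tool", "payload": {
  "plan": [-0.2, 0, 0.1, 0, 0, 0, 1, 0, 0, 0.1, 0, 0, 0, 1, 0, 0, 0, 0, 0, 0, 1]
}}

```text
time: 8.1
ee_pos: [0.5369, -0.0673, 0.0747]
orientation: [0.051, 0.999, 0.001, -0.005]
wrist_force: [-11.3, -0.4, 7.2]
width: 0.251
```

Request:
{"api": "servo_tool", "payload": {
  "plan": [0, 0, 0, 0, 0, 0, 2.8, 0, 0, 0, 0, 0, 0, 5, 0, 0, 0, 0, 0, 0, 5, 0, 0, 0, 0, 0, 0, 5]
}}

```text
time: 8.5
ee_pos: [0.5418, -0.0677, 0.0753]
orientation: [0.051, 0.999, 0.0, 0.001]
wrist_force: [-0.3, -0.7, -1.2]
width: 0.511
```

Run:
```python
from h import *
st()
```

```text
8.5 pos [ 0.5418 -0.0677  0.0753] q [5.120e-02 9.987e-01 3.000e-04 8.000e-04] F [-0.3 -0.7 -1.2] w 0.511
j [-2.830e-01  3.250e-01  1.746e+00  1.000e-03  1.070e+00 -1.752e+00]
```

Run:
```python
from h import *
Q=spat_R(-6,0,45); g=np.array([.552,-.0688,.065]); t=tcp(g,Q); a=Q.apply([0,0,1])
s=telemetry.get_state(); p=np.array(s['ee_pos'])
plan([(p+[0,0,.07],R.from_quat(s['orientation'])),(t-.09*a,Q),(t-.02*a,Q),(t,Q)],5.5)
```

```text
[-0,0,-3.5,0,0,0,5.5,  -0,0,-3.5,0,0,0,5.5,  -0.17,-1.13,0.21,-7.5,0,0,5.5,  -0.17,-1.15,0.05,-7.5,0,0.1,5.5,  -0.17,-1.15,-0.09,-7.5,0,-0,5.5,  -0.17,-1.12,-0.24,-7.5,0,0,5.5,  -0.18,-1.08,-0.39,-7.5,0,0,5.5,  -0.17,-1.03,-0.53,-7.5,0,0.1,5.5]
[0,-0,3.5,0,0,-0,5.5,  0,-0,3.5,0,0,-0,5.5,  0,-0,2,0,0,-0,5.5]
end [ 0.5516 -0.073   0.0693] 11
```

Request:
{"api": "servo_tool", "payload": {
  "plan": [0, 0, -3.5, 0, 0, 0, 5.5, 0, 0, -3.5, 0, 0, 0, 5.5, -0.2, -1.1, 0.2, -7.5, 0, 0, 5.5, -0.2, -1.1, 0, -7.5, 0, 0, 5.5, -0.2, -1.1, -0.1, -7.5, 0, 0, 5.5, -0.2, -1.1, -0.2, -7.5, 0, 0, 5.5, -0.2, -1.1, -0.4, -7.5, 0, 0, 5.5, -0.2, -1, -0.5, -7.5, 0, 0, 5.5]
}}

```text
time: 9.3
ee_pos: [0.547, -0.1364, 0.1339]
orientation: [0.047, 0.922, 0.384, 0.021]
wrist_force: [0.6, 0.2, -0.6]
width: 0.587
```

Request:
{"api": "servo_tool", "payload": {
  "plan": [0, 0, 0, 0, 0, 0, 5.5, 0, 0, 0, 0, 0, 0, 5.5, 0, 0, 0, 0, 0, 0, 5.5, 0, 0, 0, 0, 0, 0, 5.5]
}}

```text
time: 9.7
ee_pos: [0.5468, -0.1336, 0.1345]
orientation: [0.046, 0.923, 0.382, 0.02]
wrist_force: [-0.5, 0.3, 0.9]
width: 0.586
```

Run:
```python
from h import *
st()
Q=spat_R(-6,0,45); g=np.array([.552,-.0688,.065]); t=tcp(g,Q); a=Q.apply([0,0,1])
plan([(t-.02*a,Q),(t,Q)],5.5)
c=cam('top'); save(c,'t3.png',(230,110,390,220),5); P=cloud(c); hsv=cv2.cvtColor(c['pixels'],cv2.COLOR_RGB2HSV).astype(int)
m=(hsv[...,0]<20)&(hsv[...,1]>170)&(P[...,2]>.04)&(P[...,2]<.1)&(P[...,0]>.4)&(P[...,0]<.62)&(abs(P[...,1]+.06)<.08)
if m.sum()>10: print(m.sum(),cv2.minAreaRect((P[m][:,:2]*1000).astype(np.float32)),np.percentile(P[m][:,2],[5,50,95]))
```

```text
9.7 pos [ 0.5468 -0.1336  0.1345] q [0.0458 0.923  0.3816 0.0202] F [-0.5  0.3  0.9] w 0.586
j [-0.734  0.53   1.527  0.607  1.608 -2.349]
[0.1,-0.2,3.5,-0,-0,0.1,5.5,  0.1,-0.1,3.4,-0.1,-0.1,0.2,5.5,  -0,-0,2,0,0,-0,5.5]
end [ 0.5511 -0.0729  0.0693] 3
255 ((505.88726806640625, -64.46026611328125), (23.247976303100586, 138.75331115722656), 84.22163391113281) [0.0660142  0.07532034 0.08312059]
```

View pics/t3.png

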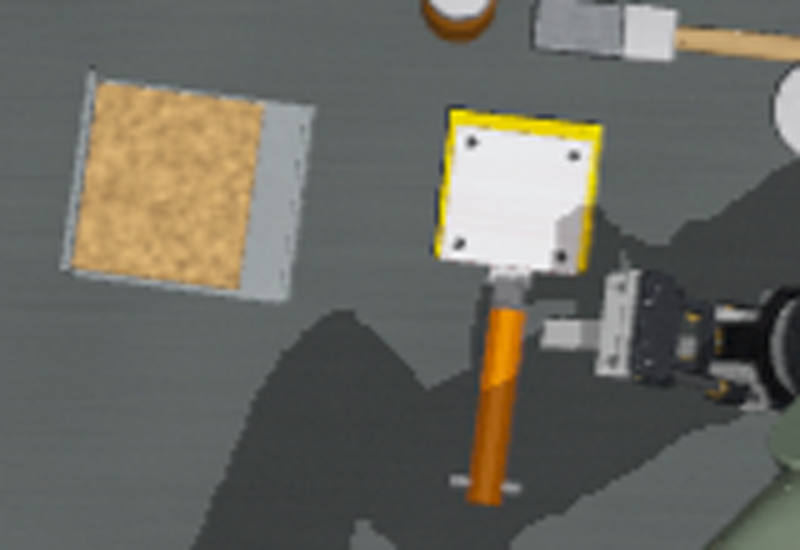

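Picture: the spatula stands with its handle at crop column 500, rows 305–505, the blade under the plate, tip at the stop. The handle fit gives grip at (0.5357,-0.0675), yaw -5.8°. Before committing to the turn I fit a kinematic model from the logged states to check joint room.

```bash
cat > kin.py <<'E'
import numpy as np
from scipy.optimize import least_squares
from scipy.spatial.transform import Rotation as R
D=[([1.109,.207,1.543,0,1.393,-.15],[.1761,.5466,.2293],[.1553,.9879,-.0011,-.0003]),
([-.263,-.067,1.826,0,1.383,-1.366],[.4498,-.0316,.2341],[.2317,.9728,0,-.0002]),
([-.917,.268,1.554,-.001,1.321,-1.872],[.4212,-.4085,.1893],[.3029,.9530,-.0001,-.0011]),
([-.911,.398,1.643,0,1.096,-1.875],[.4237,-.4058,.0747],[.2988,.9543,-.0011,.0016]),
([-.304,.179,1.912,.004,1.039,-1.774],[.4761,-.0579,.0837],[.0512,.9987,.0001,.0061]),
([-.284,.318,1.752,0,1.077,-1.753],[.5367,-.0671,.0762],[.051,.9987,.0006,-.0028]),
([-.734,.53,1.527,.607,1.608,-2.349],[.5468,-.1336,.1345],[.0458,.923,.3816,.0202])]
Ry=lambda a:R.from_euler('y',a); Rz=lambda a:R.from_euler('z',a)
def fk(q,p):
    d1,a1,b,L2,a3,L4,L6,bw=p
    r=Rz(q[0]); x=np.array([0,0,d1])+r.apply([a1,b,0]); r=r*Ry(q[1]); x=x+r.apply([0,0,L2])
    r=r*Ry(q[2]); x=x+r.apply([a3,0,0]); r=r*Rz(q[3]); x=x+r.apply([0,bw,L4]); r=r*Ry(q[4])*Rz(q[5]); x=x+r.apply([0,0,L6])
    return x,r
def res(p):
    e=[]
    for q,x,o in D: e+=list(fk(q,p)[0]-x)
    return e
f=least_squares(res,[.3,0,.086,.4,0,.4,.2,0.]); P=f.x
# constant tool z rotation
C=R.concatenate([fk(q,P)[1].inv()*R.from_quat(o) for q,x,o in D]); Cm=C.mean()
def ik(pos,rot,q0):
    lo=np.array([-2.73,-.86,.23,-1.11,.08,-2.82]);hi=np.array([2.73,2.22,2.46,4.25,2.63,2.82])
    def e(q):
        x,r=fk(q,P); return np.r_[(x-pos)*5,((r*Cm).inv()*rot).as_rotvec()]
    s=least_squares(e,np.clip(q0,lo+1e-3,hi-1e-3),bounds=(lo,hi)); return s.x,np.abs(s.fun).max()
if __name__=='__main__':
    print(P.round(4),np.abs(f.fun).max(),Cm.as_rotvec(degrees=True).round(2),[round(np.degrees((Cm.inv()*c).magnitude()),2) for c in C])
E
python3 - <<'E'
import runpy; runpy.run_path('kin.py',run_name='__main__')
import os; os.chdir('.')
from kin import *; from h import spat_R,tcp
q=D[-1][0]
tr=np.array([.6703,.181,0]);u=np.array([.9945,-.1045,0]);v=np.array([.1045,.9945,0]);ez=np.array([0,0,1.])
piv=tr-.008*u-.064*v+.006*ez   # plate lower edge, red side
for lean in (45,):
  q0=q
  for th in [0]+list(range(0,-121,-10)):
    a=np.radians(th)
    # grip (+15 mm) rel. to plate edge, spatula frame: x -112, y -50, z +61 (axis above blade top)
    o=np.array([-.112,-.05,.061]); S=R.from_euler('z',-6,degrees=True)*R.from_euler('x',th,degrees=True)
    g=piv+S.apply(o)+ez*(.02 if th==0 else 0)
    Q=spat_R(-6,th,lean); qq,e=ik(tcp(g,Q),Q,q0); print(th,g.round(3),np.round(qq,2),round(e,4)); q0=qq
E
```

```text
[ 2.834e-01 -3.000e-04  8.580e-02  4.546e-01  9.360e-02  4.998e-01
  3.175e-01  3.000e-04] 0.00030299674491196527 [-1.000e-02  2.000e-02  8.999e+01] [np.float64(0.05), np.float64(0.02), np.float64(0.02), np.float64(0.03), np.float64(0.03), np.float64(0.02), np.float64(0.04)]
0 [0.539 0.08  0.087] [-0.44  0.43  1.8   0.76  1.32 -2.26] 0.0
0 [0.539 0.08  0.087] [-0.44  0.43  1.8   0.76  1.32 -2.26] 0.0
-10 [0.54  0.091 0.075] [-0.34  0.38  1.81  0.64  1.2  -2.12] 0.0
-20 [0.542 0.104 0.08 ] [-0.22  0.32  1.8   0.48  1.13 -1.93] 0.0
-30 [0.543 0.117 0.084] [-0.1   0.3   1.77  0.3   1.09 -1.7 ] 0.0
-40 [0.544 0.131 0.085] [ 0.03  0.31  1.72  0.1   1.09 -1.48] 0.0
-50 [0.546 0.144 0.084] [ 0.15  0.36  1.66 -0.09  1.14 -1.27] 0.0
-60 [0.547 0.158 0.08 ] [ 0.27  0.44  1.59 -0.26  1.22 -1.1 ] 0.0
-70 [0.548 0.17  0.074] [ 0.36  0.53  1.5  -0.4   1.33 -0.96] 0.0
-80 [0.55  0.181 0.066] [ 0.44  0.64  1.41 -0.52  1.45 -0.86] 0.0
-90 [0.551 0.191 0.056] [ 0.51  0.77  1.31 -0.62  1.58 -0.8 ] 0.0
-100 [0.551 0.198 0.045] [ 0.56  0.9   1.21 -0.71  1.71 -0.75] 0.0
-110 [0.552 0.204 0.032] [ 0.59  1.03  1.11 -0.8   1.84 -0.73] 0.0
-120 [0.552 0.207 0.019] [ 0.61  1.17  1.01 -0.9   1.96 -0.73] 0.0
```

The model fits to 0.3 mm, and the whole turn stays within joint range and speed with this lean (hand on the -y side). I grasp.

Request:
{"api": "servo_tool", "payload": {
  "plan": [0.1, -0.2, 3, 0, 0, 0.1, 5.5, 0.1, -0.1, 3, 0, 0, 0.2, 5.5, 0, 0, 2, 0, 0, 0, 5.5, 0, 0, 0.9, 0, 0, 0, 5.5, 0, 0, 0, 0, 0, 0, 5.5, 0, 0, 0, 0, 0, 0, 5.5],
  "grip_force": 60
}}

```text
time: 10.35
ee_pos: [0.5512, -0.0744, 0.069]
orientation: [0.049, 0.923, 0.382, 0.019]
wrist_force: [0.2, 0.2, -0.2]
width: 0.578
```

Run:
```python
from h import *
st()
s=telemetry.get_state(); r=R.from_quat(s['orientation'])
print('grasp pt',np.array(s['ee_pos'])+r.apply([0,0,.006]), 'handle in tool', r.inv().apply(np.array([.551,-.0688,.065])-s['ee_pos']), (r.inv()*spat_R(-5.9,0,45)).as_rotvec(degrees=True))
```

```text
10.35 pos [ 0.5512 -0.0744  0.069 ] q [0.049  0.9227 0.382  0.0195] F [ 0.2  0.2 -0.2] w 0.578
j [-0.655  0.583  1.615  0.651  1.455 -2.372]
grasp pt [ 0.55164511 -0.07013637  0.06478009] handle in tool [0.00078253 0.00104671 0.00673651] [-0.02804479  0.03879966 -0.16205967]
```

Request:
{"api": "servo_tool", "payload": {
  "plan": [0, 0.1, 0, 0, 0, 0, 2, 0, 0, 0, 0, 0, 0, 1, 0, 0, 0, 0, 0, 0, 1, 0, 0, 0, 0, 0, 0, 1, 0, 0, 0, 0, 0, 0, 1, 0, 0, 0, 0, 0, 0, 1]
}}

```text
time: 10.95
ee_pos: [0.5507, -0.0735, 0.069]
orientation: [0.05, 0.922, 0.383, 0.019]
wrist_force: [0.9, 0.2, 2.6]
width: 0.253
```

Run:
```python
from h import *
st()
s=telemetry.get_state(); r=R.from_quat(s['orientation'])
print('grasp pt',np.array(s['ee_pos'])+r.apply([0,0,.006]), (r.inv()*spat_R(-6,0,45)).as_rotvec(degrees=True))
p=np.array(s['ee_pos'])
plan([(p+[0,0,.008],r)],1,smax=.004); plan([(p+[0,0,.045],r)],1,smax=.012,start=(p+[0,0,.008],r))
```

```text
10.95 pos [ 0.5507 -0.0735  0.069 ] q [0.0496 0.9224 0.3826 0.0189] F [0.9 0.2 2.6] w 0.253
j [-0.655  0.582  1.617  0.652  1.455 -2.371]
grasp pt [ 0.55110468 -0.06929569  0.06474559] [ 0.0494402  -0.06739156 -0.18289899]
[0,0.28,-0.28,0,0,0,1,  0,0.29,-0.29,0,0,0,1]
end [ 0.5507 -0.0735  0.077 ] 2
[0,0.65,-0.65,0,0,0,1,  0.01,0.66,-0.66,0,0,0,1,  -0,0.65,-0.65,0,0,0,1,  0,0.66,-0.65,0,0,0,1]
end [ 0.5507 -0.0735  0.114 ] 4
```

Request:
{"api": "servo_tool", "payload": {
  "plan": [0, 0.3, -0.3, 0, 0, 0, 1, 0, 0.5, -0.5, 0, 0, 0, 1, 0, 0.5, -0.5, 0, 0, 0, 1, 0, 0.5, -0.5, 0, 0, 0, 1, 0, 0.6, -0.6, 0, 0, 0, 1, 0, 0.5, -0.5, 0, 0, 0, 1, 0, 0.3, -0.3, 0, 0, 0, 1, 0, 0, 0, 0, 0, 0, 1]
}}

```text
time: 11.75
ee_pos: [0.551, -0.0736, 0.1147]
orientation: [0.049, 0.923, 0.382, 0.019]
wrist_force: [0.6, 0.3, -4.7]
width: 0.248
```

Request:
{"api": "servo_tool", "payload": {
  "plan": [0, 0, 0, 0, 0, 0, 1, 0, 0, 0, 0, 0, 0, 1]
}}

```text
time: 11.95
ee_pos: [0.5504, -0.0732, 0.1136]
orientation: [0.05, 0.922, 0.383, 0.018]
wrist_force: [-0.7, 0.4, -3.3]
width: 0.251
```

```bash
cat > look.py <<'E'
from h import *
def plate(n='top',xy=None,col='w',fn=None,box=None,k=5):
    c=cam(n); P=cloud(c); hsv=cv2.cvtColor(c['pixels'],cv2.COLOR_RGB2HSV).astype(int); H,S,V=hsv[...,0],hsv[...,1],hsv[...,2]
    m=(S<45)&(V>120) if col=='w' else ((H<12)|(H>168))&(S>90)
    m&=(abs(P[...,0]-xy[0])<.09)&(abs(P[...,1]-xy[1])<.09)&(P[...,2]>.012)
    k_,l,s,_=cv2.connectedComponentsWithStats(m.astype(np.uint8)); m=l==1+np.argmax(s[1:,4])
    q=P[m]; r=cv2.minAreaRect((q[:,:2]*1000).astype(np.float32))
    A=np.c_[q[:,:2]-q[:,:2].mean(0),np.ones(len(q))]; f=np.linalg.lstsq(A,q[:,2],rcond=None)[0]
    print(n,len(q),'c',np.round(r[0],1),'size',np.round(r[1],1),'ang',round(r[2],1),'slopes deg',np.degrees(f[:2]).round(1),'z',f[2].round(4))
    if fn: save(c,fn,box,k)
E
python3 - <<'E'
from look import *
st()
s=telemetry.get_state(); r=R.from_quat(s['orientation'])
print('grasp pt',np.array(s['ee_pos'])+r.apply([0,0,.006]), (r.inv()*spat_R(-6,0,45)).as_rotvec(degrees=True))
plate('top',(.663,-.078),fn='t4.png',box=(230,110,390,220)); plate('scene',(.663,-.078),fn='s4.png',box=(180,180,340,300))
E
```

```text
11.95 pos [ 0.5504 -0.0732  0.1136] q [0.0498 0.9223 0.3828 0.0183] F [-0.7  0.4 -3.3] w 0.251
j [-0.655  0.512  1.611  0.648  1.517 -2.323]
grasp pt [ 0.55081439 -0.06892677  0.10933906] [ 0.06268124 -0.1239326  -0.22868601]
top 754 c [644.4 -74.9] size [ 99.  138.1] ang 84.5 slopes deg [-18.6  -1.8] z 0.057
scene 1203 c [644.5 -77.1] size [105.2 139.2] ang 85.9 slopes deg [-8.7  0.6] z 0.0556
```

View pics/s4.png

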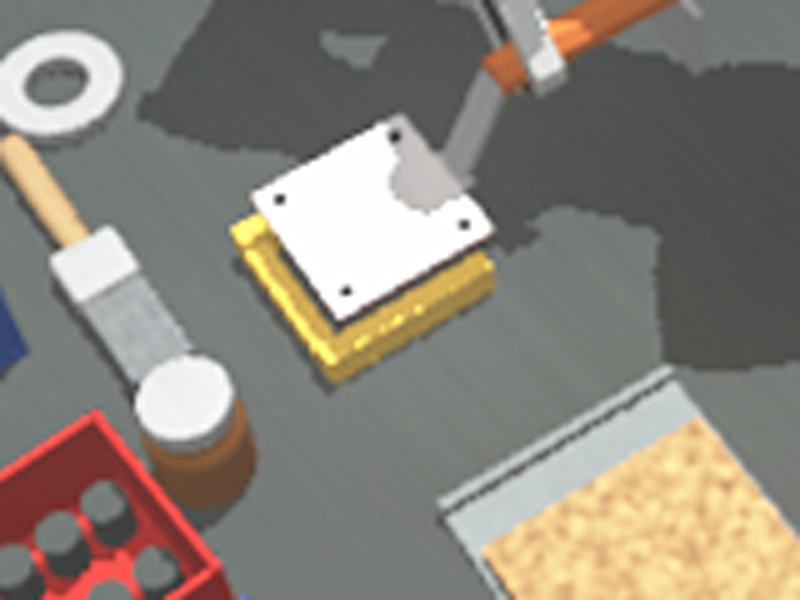

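Picture: the plate rides level on the blade, lifted clear of the rack (crop (375,215)). I carry it gently to the gutter side of the tray.

```bash
cat > turn.py <<'E'
from h import *
tr=np.array([.6703,.181,0]);u=np.array([np.cos(np.radians(6)),-np.sin(np.radians(6)),0]);v=np.array([-u[1],u[0],0]);ez=np.array([0,0,1.])
def pose(th,py,pz,ly=.0526,px=-.008,yaw=-6):
    """tcp pose with plate's +y red edge at tray (px,py,pz), spatula roll th"""
    S=R.from_euler('z',yaw,degrees=True)*R.from_euler('x',th,degrees=True)
    g=tr+px*u+py*v+pz*ez+S.apply([-.112,-ly,.061]); Q=spat_R(yaw,th,45); return tcp(g,Q),Q
E
python3 - <<'E'
from turn import *
s=telemetry.get_state(); p=np.array(s['ee_pos']); 
t,Q=pose(0,-.067,.040); d=t-p; print('goal',t,'delta',d, 'tool', Q.inv().apply(d)*100)
from kin import ik
print(ik(t,Q,s['joint_pos']))
E
```

```text
goal [0.53801229 0.0703792  0.10524264] delta [-0.01240724  0.14356211 -0.00830993] tool [ 2.73455975  9.41645752 10.59165951]
(array([-0.44994094,  0.41115576,  1.79072919,  0.75175899,  1.34474715,
       -2.24757533]), np.float64(1.6653345369377348e-15))
```

Request:
{"api": "servo_tool", "payload": {
  "plan": [0.1, 0.2, 0.2, 0, 0, 0, 1, 0.1, 0.5, 0.5, 0, 0, 0, 1, 0.2, 0.7, 0.8, 0, 0, 0, 1, 0.3, 0.9, 1, 0, 0, 0, 1, 0.3, 1, 1.1, 0, 0, 0, 1, 0.3, 1, 1.1, 0, 0, 0, 1, 0.3, 1, 1.1, 0, 0, 0, 1, 0.3, 1, 1.1, 0, 0, 0, 1]
}}

```text
time: 12.85
ee_pos: [0.5413, 0.0232, 0.1098]
orientation: [0.049, 0.922, 0.383, 0.018]
wrist_force: [0.0, -0.1, -3.9]
width: 0.248
```

Request:
{"api": "servo_tool", "payload": {
  "plan": [0.3, 0.9, 1, 0, 0, 0, 1, 0.2, 0.8, 1, 0, 0, 0, 1, 0.2, 0.7, 0.7, 0, 0, 0, 1, 0.1, 0.4, 0.5, 0, 0, 0, 1, 0, 0.3, 0.4, 0, 0, 0, 1, 0, 0, 0, 0, 0, 0, 1, 0, 0, 0, 0, 0, 0, 1, 0, 0, 0, 0, 0, 0, 1]
}}

```text
time: 13.65
ee_pos: [0.539, 0.0689, 0.1064]
orientation: [0.05, 0.922, 0.382, 0.019]
wrist_force: [0.2, -0.3, -5.0]
width: 0.246
```

Run:
```python
from look import *; from turn import *
st()
s=telemetry.get_state(); r=R.from_quat(s['orientation']); t,Q=pose(0,-.067,.040)
print('err',t-s['ee_pos'],(r.inv()*Q).as_rotvec(degrees=True))
for n in('top','scene'):
    c=cam(n); P=cloud(c); hsv=cv2.cvtColor(c['pixels'],cv2.COLOR_RGB2HSV).astype(int); H,S,V=hsv[...,0],hsv[...,1],hsv[...,2]
    D=P-tr; X,Y=D@u,D@v
    m=(S<45)&(V>185)&(P[...,2]>.03)&(abs(Y+.115)<.075)&(abs(X)<.09)
    k_,l,q,_=cv2.connectedComponentsWithStats(m.astype(np.uint8)); m=l==1+np.argmax(q[1:,4])
    rr=cv2.minAreaRect((np.c_[X[m],Y[m]]*1000).astype(np.float32)); 
    mm=m&(X>-.05); A=np.c_[X[mm],Y[mm]+.117,np.ones(mm.sum())]; f=np.linalg.lstsq(A,P[mm][:,2],rcond=None)[0]
    print(n,m.sum(),'tray frame',np.round(rr,1) if 0 else rr,'xr',np.percentile(X[m],[1,99]).round(4),'yr',np.percentile(Y[m],[1,99]).round(4),'fit',np.degrees(f[:2]).round(1),f[2].round(4))
    if n=='scene': save(c,'s5.png',(180,170,380,320),4)
```

```text
13.65 pos [0.539  0.0689 0.1064] q [0.0499 0.9224 0.3825 0.019 ] F [ 0.2 -0.3 -5. ] w 0.246
j [-0.451  0.412  1.786  0.75   1.349 -2.242]
err [-0.00102728  0.00145432 -0.00118942] [ 0.03221255 -0.04488861 -0.21037549]
top 590 tray frame ((-5.746646881103516, -116.86309051513672), (100.98782348632812, 100.22083282470703), 0.5464923977851868) xr [-0.0541  0.0428] yr [-0.1662 -0.068 ] fit [-0.1 -1. ] 0.0461
scene 1186 tray frame ((-6.338970184326172, -117.74208068847656), (100.62876892089844, 101.60686492919922), 1.001421332359314) xr [-0.0549  0.0431] yr [-0.1674 -0.0682] fit [-0.7 -0.2] 0.0461
```

View pics/s5.png

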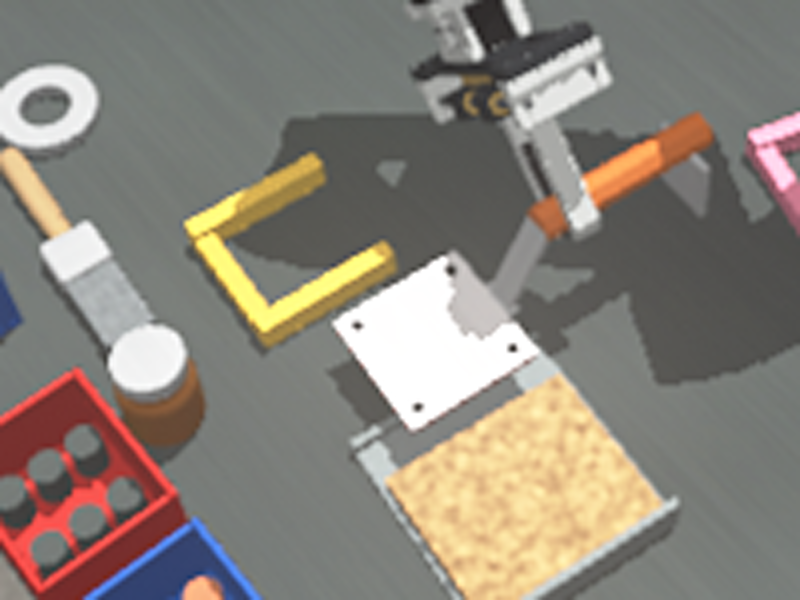

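The plate centre is at tray (-6,-117) mm, +y edge at -67, underside 40 mm, level. It is right above the gutter. I plan the quick turn and check joint speeds.

Run:
```python
from turn import *; from kin import ik
W=[(0,-.067,.034),(0,-.067,.027),(0,-.067,.024),(-8.5,-.067,.020),(-17,-.067,.015),(-25.5,-.067,.010),(-34,-.067,.007),(-42.5,-.0675,.006),(-51,-.068,.006),(-59.5,-.068,.006),(-68,-.068,.006),(-76.5,-.068,.006),(-85,-.067,.008),(-93.5,-.062,.012),(-102,-.055,.018),(-102,-.045,.022)]
s=telemetry.get_state(); q=np.array(s['joint_pos'])
wp=[pose(*w) for w in W]
for w,(t,Q) in zip(W,wp):
    qn,e=ik(t,Q,q); dq=(qn-q)*10; q=qn
    print(w,'grip z',(t+Q.apply([0,0,.006]))[2].round(3),'frac',np.abs(dq/[2.79,2.79,3.14,3.14,3.14,3.14]).max().round(2),round(e,4), end=' | ')
print(q.round(2))
plan(wp,1,n=1)
```

```text
(0, -0.067, 0.034) grip z 0.095 frac 0.04 0.0 | (0, -0.067, 0.027) grip z 0.088 frac 0.04 0.0 | (0, -0.067, 0.024) grip z 0.085 frac 0.02 0.0 | (-8.5, -0.067, 0.02) grip z 0.088 frac 0.42 0.0 | (-17, -0.067, 0.015) grip z 0.089 frac 0.49 0.0 | (-25.5, -0.067, 0.01) grip z 0.088 frac 0.55 0.0 | (-34, -0.067, 0.007) grip z 0.087 frac 0.6 0.0 | (-42.5, -0.0675, 0.006) grip z 0.087 frac 0.6 0.0 | (-51, -0.068, 0.006) grip z 0.085 frac 0.55 0.0 | (-59.5, -0.068, 0.006) grip z 0.082 frac 0.47 0.0 | (-68, -0.068, 0.006) grip z 0.078 frac 0.39 0.0 | (-76.5, -0.068, 0.006) grip z 0.071 frac 0.33 0.0 | (-85, -0.067, 0.008) grip z 0.066 frac 0.36 0.0 | (-93.5, -0.062, 0.012) grip z 0.061 frac 0.39 0.0 | (-102, -0.055, 0.018) grip z 0.057 frac 0.4 0.0 | (-102, -0.045, 0.022) grip z 0.061 frac 0.07 0.0 | [ 0.59  0.92  1.15 -0.72  1.78 -0.76]
[0.11,-0.42,0.6,0,-0.1,-0.2,1,  -0,-0.49,0.5,0,0,-0,1,  -0,-0.21,0.21,0,0,-0,1,  -0,0.98,0.46,8.5,0,-0,1,  -0,0.98,0.59,8.5,0,-0,1,  -0,1.03,0.62,8.5,0,-0,1,  0,1.17,0.47,8.5,0,-0,1,  0,1.2,0.27,8.5,0,-0,1]
[0,1.22,0.18,8.5,0,-0,1,  0,1.27,0.19,8.5,0,-0,1,  0,1.27,0.18,8.5,0,-0.1,1,  0,1.27,0.18,8.5,0,0,1,  0,1.25,-0.04,8.5,0,0,1,  0,1.4,-0.44,8.5,0,0,1,  0,1.28,-0.74,8.5,0,0,1,  -0,0.21,-1.05,0,0,0,1]
end [0.5542 0.224  0.064 ] 16
```

Request:
{"api": "servo_tool", "payload": {
  "plan": [0.1, -0.4, 0.6, 0, 0, 0, 1, 0, -0.5, 0.5, 0, 0, 0, 1, 0, -0.2, 0.2, 0, 0, 0, 1, 0, 0, 0, 0, 0, 0, 1]
}}

```text
time: 14.15
ee_pos: [0.5371, 0.0713, 0.0885]
orientation: [0.05, 0.922, 0.383, 0.018]
wrist_force: [0.2, -0.3, -4.1]
width: 0.245
```

Request:
{"api": "servo_tool", "payload": {
  "plan": [0, 1, 0.5, 8.5, 0, 0, 1, 0, 1, 0.6, 8.5, 0, 0, 1, 0, 1, 0.6, 8.5, 0, 0, 1, 0, 1.2, 0.5, 8.5, 0, 0, 1, 0, 1.2, 0.3, 8.5, 0, 0, 1, 0, 1.2, 0.2, 8.5, 0, 0, 1, 0, 1.3, 0.2, 8.5, 0, 0, 1, 0, 1.3, 0.2, 8.5, 0, 0, 1]
}}

```text
time: 14.95
ee_pos: [0.5485, 0.1677, 0.0841]
orientation: [0.053, 0.978, -0.201, -0.011]
wrist_force: [-0.4, -1.9, -2.5]
width: 0.244
```

Request:
{"api": "servo_tool", "payload": {
  "plan": [0, 1.2, 0.1, 8.5, 0, 0, 1, 0, 1.2, 0, 8.5, 0, 0, 1, 0, 1.4, -0.4, 8.5, 0, 0, 1, 0, 1.3, -0.7, 8.5, 0, 0, 1, 0, 0.2, -1.1, 0, 0, 0, 1, 0, 0, 0, 0, 0, 0, 1, 0, 0, 0, 0, 0, 0, 1]
}}

```text
time: 15.65
ee_pos: [0.5556, 0.2249, 0.0666]
orientation: [0.047, 0.879, -0.474, -0.025]
wrist_force: [-0.1, -0.6, -2.8]
width: 0.25
```

Run:
```python
from look import *; from turn import *
st()
c=cam('scene'); save(c,'s6.png',(180,170,380,320),4)
```

```text
15.65 pos [0.5556 0.2249 0.0666] q [ 0.0473  0.8789 -0.474  -0.0251] F [-0.1 -0.6 -2.8] w 0.25
j [ 0.583  0.915  1.149 -0.72   1.78  -0.767]
```

View pics/s6.png

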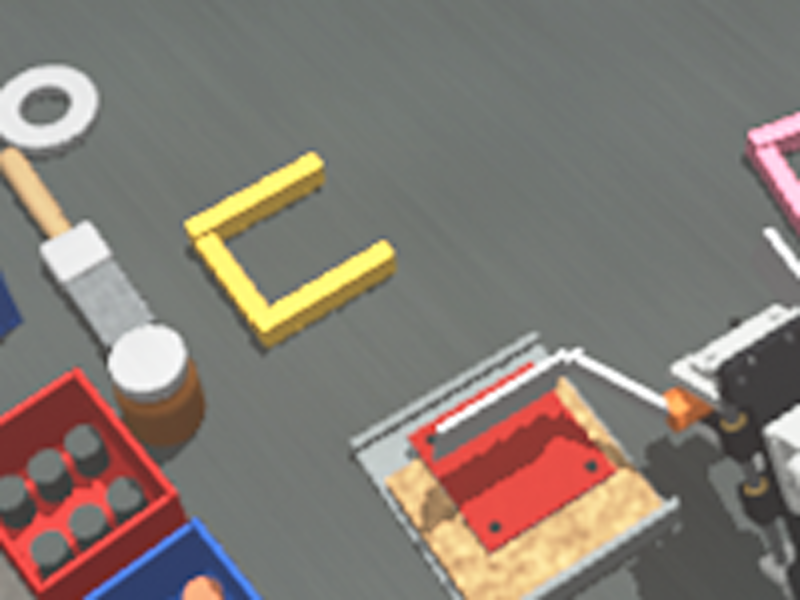

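The plate lies red side up on the pad (crop (510,470)), with the blade standing edge-on above it. I retreat up and to -y, roll back to level, and go to a free spot in front of the rack.

Run:
```python
from turn import *; from kin import ik
s=telemetry.get_state(); q=np.array(s['joint_pos']); p=np.array(s['ee_pos']); r=R.from_quat(s['orientation'])
def G(g,th): Q=spat_R(-6,th,45); return tcp(g,Q),Q
g0=p+r.apply([0,0,.006]); print(g0)
W=[(p+[0,0,.045],r),G(g0+[-.01,-.07,.075],-80),G([.47,.03,.15],-30),G([.43,-.062,.13],0),G([.43,-.062,.085],0)]
for t,Q in W:
    q,e=ik(t,Q,q); print(q.round(2),round(e,4))
plan(W,1,smax=.035,rmax=8)
```

```text
[0.55534448 0.21952933 0.06419966]
[ 0.58  0.85  1.15 -0.73  1.82 -0.81] 0.0
[ 0.4   0.51  1.44 -0.53  1.52 -0.95] 0.0
[-0.3   0.06  1.89  0.27  1.25 -1.86] 0.0
[-0.79  0.29  1.88  0.58  1.54 -2.45] 0.0
[-0.79  0.38  1.89  0.58  1.46 -2.5 ] 0.0
[-0,-1.9,-1.2,0,0,0,1,  -0,-1.9,-1.3,0,0,0,1,  0.1,-2.2,1.4,-7.2,-0,-0.1,1,  0.1,-2.3,1.2,-7.2,-0,-0,1,  0,-2.5,0.8,-7.2,-0.1,-0.1,1,  0.9,-1.6,0.9,-7.1,0,0,1,  0.9,-1.8,0.8,-7.2,0,0,1,  0.9,-1.8,0.5,-7.1,0,0,1]
[0.9,-1.9,0.3,-7.2,0,0,1,  0.9,-1.9,0,-7.1,0,0,1,  0.9,-1.9,-0.2,-7.2,0,0,1,  0.9,-1.8,-0.4,-7.1,0,0,1,  0.8,-2.5,-0.1,-7.5,0,0,1,  0.7,-2.5,-0.5,-7.5,0,0,1,  0.8,-2.4,-0.7,-7.5,0,0,1,  0.7,-2.3,-1.1,-7.5,0,0,1]
[0,-1.6,1.6,-0,0,0,1,  0,-1.6,1.6,-0,0,0,1]
end [ 0.4296 -0.0663  0.0892] 18
```

Request:
{"api": "servo_tool", "payload": {
  "plan": [0, -1.9, -1.2, 0, 0, 0, 1, 0, -1.9, -1.3, 0, 0, 0, 1, 0.1, -2.2, 1.4, -7.2, 0, -0.1, 1, 0.1, -2.3, 1.2, -7.2, 0, 0, 1, 0, -2.5, 0.8, -7.2, -0.1, -0.1, 1, 0.9, -1.6, 0.9, -7.1, 0, 0, 1, 0.9, -1.8, 0.8, -7.2, 0, 0, 1, 0.9, -1.8, 0.5, -7.1, 0, 0, 1]
}}

```text
time: 16.5
ee_pos: [0.5126, 0.0984, 0.151]
orientation: [0.052, 0.992, -0.118, -0.004]
wrist_force: [0.0, -0.3, -2.1]
width: 0.248
```

Request:
{"api": "servo_tool", "payload": {
  "plan": [0.9, -1.9, 0.3, -7.2, 0, 0, 1, 0.9, -1.9, 0, -7.1, 0, 0, 1, 0.9, -1.9, -0.2, -7.2, 0, 0, 1, 0.9, -1.8, -0.4, -7.1, 0, 0, 1, 0.8, -2.5, -0.1, -7.5, 0, 0, 1, 0.7, -2.5, -0.5, -7.5, 0, 0, 1, 0.8, -2.4, -0.7, -7.5, 0, 0, 1, 0.7, -2.3, -1.1, -7.5, 0, 0, 1]
}}

```text
time: 17.3
ee_pos: [0.4284, -0.0697, 0.1362]
orientation: [0.048, 0.924, 0.378, 0.022]
wrist_force: [0.1, 0.6, -2.3]
width: 0.249
```

Request:
{"api": "servo_tool", "payload": {
  "plan": [0, 0, 0, 0, 0, 0, 1, 0, 0, 0, 0, 0, 0, 1, 0, 0, 0, 0, 0, 0, 1]
}}

```text
time: 17.6
ee_pos: [0.429, -0.0664, 0.1346]
orientation: [0.048, 0.925, 0.378, 0.019]
wrist_force: [1.0, -0.7, -1.8]
width: 0.249
```

Run:
```python
from turn import *
st()
s=telemetry.get_state(); p=np.array(s['ee_pos']); r=R.from_quat(s['orientation'])
Q=spat_R(-6,0,45); print('grip',p+r.apply([0,0,.006]),'rot err',(r.inv()*Q).as_rotvec(degrees=True))
for n in('top','scene'):
    c=cam(n); P=cloud(c); hsv=cv2.cvtColor(c['pixels'],cv2.COLOR_RGB2HSV).astype(int); H,S,V=hsv[...,0],hsv[...,1],hsv[...,2]
    D=P-tr; X,Y=D@u,D@v; m=((H<6)|(H>172))&(S>130)&(abs(X)<.11)&(abs(Y)<.1)
    rr=cv2.minAreaRect((np.c_[X[m],Y[m]]*1000).astype(np.float32)); A=np.c_[X[m]-X[m].mean(),Y[m]-Y[m].mean(),np.ones(m.sum())]; f=np.linalg.lstsq(A,P[m][:,2],rcond=None)[0]
    print(n,m.sum(),rr,'slopes',np.degrees(f[:2]).round(1),'z',f[2].round(4))
    if n=='scene': save(c,'s7.png',(180,100,430,300),3.2)
```

```text
17.6 pos [ 0.429  -0.0664  0.1346] q [0.0477 0.9245 0.3776 0.019 ] F [ 1.  -0.7 -1.8] w 0.249
j [-0.789  0.288  1.878  0.572  1.538 -2.445]
grip [ 0.42940496 -0.06221846  0.13033415] rot err [-0.57022427 -0.1202039   0.04943017]
top 683 ((-7.703651428222656, -28.648456573486328), (101.60315704345703, 97.73737335205078), 0.18599537014961243) slopes [-0.1 -0.7] z 0.0201
scene 1250 ((-7.395843505859375, -27.016429901123047), (98.88524627685547, 100.1198501586914), 89.71529388427734) slopes [0.1 0.1] z 0.0201
```

View pics/s7.png

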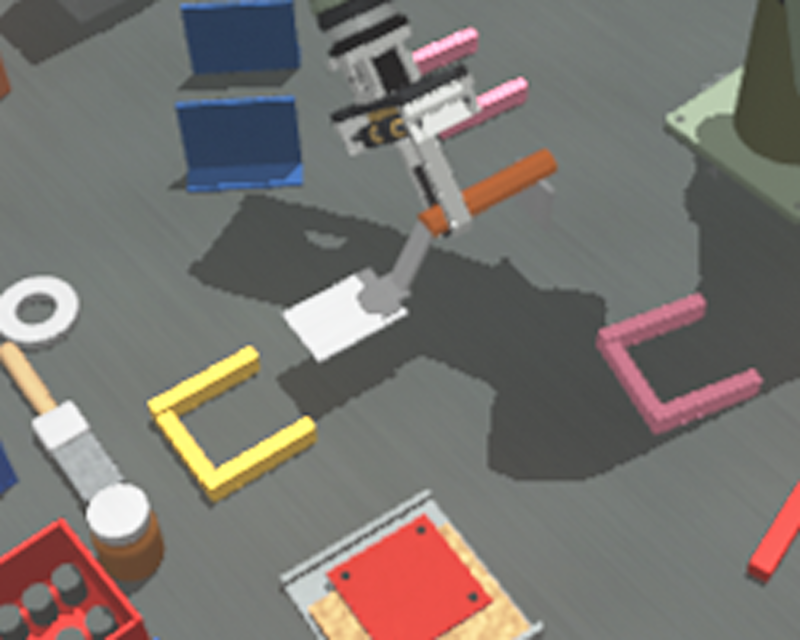

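Picture: the tray (bottom) holds the plate red side up; the yellow rack is empty and the spatula hangs level in front of it. The plate is flat (slopes ~0.1°, top at 20 mm), but it sits at tray y -28, so 16 mm overhang the gutter. I nudge it fully onto the pad with the upright blade.

Run:
```python
from turn import *; from kin import ik
s=telemetry.get_state(); q=np.array(s['joint_pos']); p=np.array(s['ee_pos']); r=R.from_quat(s['orientation'])
u2=r.apply([-1,0,0]); g=p+r.apply([0,0,.006]); 
for n in('top','scene'):
    c=cam(n); P=cloud(c); hsv=cv2.cvtColor(c['pixels'],cv2.COLOR_RGB2HSV).astype(int)
    D=P-g; X=D@u; Y=D@v; m=(hsv[...,1]<50)&(hsv[...,2]>190)&(X>.075)&(X<.17)&(abs(Y)<.05)&(P[...,2]>.04)
    A=np.c_[X[m]-.11,Y[m],np.ones(m.sum())]; f=np.linalg.lstsq(A,P[m][:,2]-g[2],rcond=None)[0]
    print(n,m.sum(),'blade top rel grip',f[2],'slopes',np.degrees(f[:2]).round(1),'y',np.percentile(Y[m],[1,50,99]).round(4),X[m].max())
W=[(-15,-.17,.085),(-85,-.105,.055),(-85,-.102,.010),(-85,-.102,-.004)]
wp=[pose(*w) for w in W]
for t,Q in wp:
    q,e=ik(t,Q,q); print(t.round(3),q.round(2),round(e,4))
plan(wp,1,smax=.03,rmax=8)
```

```text
top 331 blade top rel grip -0.06079239575744581 slopes [ 0.1 -0.5] y [-0.0305 -0.0013  0.031 ] 0.16128600385214728
scene 445 blade top rel grip -0.060891908030216296 slopes [-0.1 -0.2] y [-0.0312  0.0008  0.0321] 0.16254374643194602
[ 0.529 -0.013  0.163] [-0.48  0.25  1.73  0.49  1.39 -2.1 ] 0.0
[0.546 0.149 0.117] [ 0.43  0.59  1.43 -0.59  1.53 -0.89] 0.0
[0.547 0.152 0.072] [ 0.43  0.65  1.43 -0.59  1.48 -0.85] 0.0
[0.547 0.152 0.058] [ 0.43  0.67  1.44 -0.59  1.46 -0.84] 0.0
[-2.4,1.6,0.6,3.6,-0.1,0,1,  -2.3,1.6,0.4,3.7,-0,0.1,1,  -2.4,1.7,0.4,3.6,-0.1,0,1,  -2.3,1.7,0.2,3.6,-0.1,0.1,1,  -0,1.32,1.35,7.8,-0,-0,1,  -0,1.48,1.15,7.8,-0,-0,1,  -0.01,1.63,0.94,7.7,-0,-0,1,  0,1.74,0.72,7.8,-0,-0,1]
[-0,1.82,0.47,7.8,-0,-0,1,  -0,1.87,0.22,7.8,-0,-0,1,  -0.01,1.89,-0.03,7.8,-0,-0,1,  0,1.86,-0.29,7.7,-0,-0,1,  -0,1.8,-0.53,7.8,-0,-0,1,  -0,1.6,1.6,0,-0,-0,1,  -0,1.5,1.7,0,-0,-0,1,  -0,0.92,1.02,0,-0,-0,1]
end [0.5466 0.1518 0.0583] 16
```

Request:
{"api": "servo_tool", "payload": {
  "plan": [-2.4, 1.6, 0.6, 3.6, 0, 0, 1, -2.3, 1.6, 0.4, 3.7, 0, 0, 1, -2.4, 1.7, 0.4, 3.6, 0, 0, 1, -2.3, 1.7, 0.2, 3.6, 0, 0.1, 1, 0, 1.3, 1.4, 7.8, 0, 0, 1, 0, 1.5, 1.1, 7.8, 0, 0, 1, 0, 1.6, 0.9, 7.7, 0, 0, 1, 0, 1.7, 0.7, 7.8, 0, 0, 1]
}}

```text
time: 18.6
ee_pos: [0.5361, 0.059, 0.1437]
orientation: [0.051, 0.999, -0.01, -0.002]
wrist_force: [-0.7, -1.1, -2.4]
width: 0.246
```

Request:
{"api": "servo_tool", "payload": {
  "plan": [0, 1.8, 0.5, 7.8, 0, 0, 1, 0, 1.9, 0.2, 7.8, 0, 0, 1, 0, 1.9, 0, 7.8, 0, 0, 1, 0, 1.9, -0.3, 7.7, 0, 0, 1, 0, 1.8, -0.5, 7.8, 0, 0, 1, 0, 0, 0, 0, 0, 0, 1, 0, 0, 0, 0, 0, 0, 1, 0, 0, 0, 0, 0, 0, 1]
}}

```text
time: 19.4
ee_pos: [0.5454, 0.1475, 0.1172]
orientation: [0.048, 0.939, -0.339, -0.02]
wrist_force: [0.7, -0.3, -1.7]
width: 0.246
```

Run:
```python
from turn import *
st()
plan([pose(-85,-.102,.010),pose(-85,-.102,-.004)],1,smax=.02)
```

```text
19.4 pos [0.5454 0.1475 0.1172] q [ 0.0481  0.9392 -0.3395 -0.0196] F [ 0.7 -0.3 -1.7] w 0.246
j [ 0.422  0.585  1.434 -0.585  1.529 -0.898]
[-0.03,1.07,1.06,0.1,-0.1,0.1,1,  -0.02,1.07,1.05,0.1,-0,0,1,  -0.03,1.07,1.05,0,-0.1,0.1,1,  0,0.9,1.08,0,0,-0,1]
end [0.5466 0.1518 0.0583] 4
```

Request:
{"api": "servo_tool", "payload": {
  "plan": [0, 1.1, 1.1, 0, 0, 0, 1, 0, 1.1, 1.1, 0, 0, 0, 1, 0, 1, 1, 0, 0, 0, 1, 0, 0.6, 0.6, 0, 0, 0, 1, 0, 0.3, 0.4, 0, 0, 0.2, 1, 0, 0, 0, 0, 0, 0, 1, 0, 0, 0, 0, 0, 0, 1, 0, 0, 0, 0, 0, 0, 1]
}}

```text
time: 20.2
ee_pos: [0.546, 0.1522, 0.0581]
orientation: [0.05, 0.939, -0.34, -0.019]
wrist_force: [-0.0, 0.2, -2.0]
width: 0.252
```

Run:
```python
from turn import *
st()
s=telemetry.get_state(); print(np.array(pose(-85,-.102,-.004)[0])-s['ee_pos'])
plan([pose(-85,-.058,-.004)],1,smax=.006)
```

```text
20.2 pos [0.546  0.1522 0.0581] q [ 0.0497  0.9389 -0.34   -0.0192] F [-0.   0.2 -2. ] w 0.252
j [ 0.428  0.672  1.438 -0.587  1.457 -0.839]
[ 0.00060122 -0.00035169  0.00023944]
[-0.01,0.42,-0.35,0,-0,-0,1,  -0,0.42,-0.35,0,-0,-0,1,  -0.01,0.41,-0.36,0.1,-0.1,-0,1,  -0.01,0.42,-0.35,-0,0,-0,1,  -0.01,0.42,-0.35,0,-0,-0,1,  -0,0.41,-0.36,0,-0,-0,1,  -0.01,0.42,-0.35,0.1,-0,-0,1,  -0.01,0.42,-0.35,-0,-0.1,-0,1]
end [0.5512 0.1956 0.0583] 8
```

Request:
{"api": "servo_tool", "payload": {
  "plan": [0, 0.42, -0.35, 0, 0, 0, 1, 0, 0.42, -0.35, 0, 0, 0, 1, 0, 0.42, -0.35, 0, 0, 0, 1, 0, 0.42, -0.35, 0, 0, 0, 1, 0, 0.42, -0.35, 0, 0, 0, 1, 0, 0.42, -0.35, 0, 0, 0, 1, 0, 0.42, -0.35, 0, 0, 0, 1, 0, 0.42, -0.35, 0, 0, 0, 1]
}}

```text
time: 21.0
ee_pos: [0.5501, 0.1956, 0.0575]
orientation: [0.05, 0.939, -0.341, -0.02]
wrist_force: [-0.6, -1.6, -2.1]
width: 0.249
```

Request:
{"api": "servo_tool", "payload": {
  "plan": [0, 0, 0, 0, 0, 0, 1, 0, 0, 0, 0, 0, 0, 1, 0, -0.4, 0.4, 0, 0, 0, 1, 0, -1, 0.8, 0, 0, 0, 1, 0, -1, 0.8, 0, 0, 0, 1, 0, -1.5, -1.5, 0, 0, 0, 1, 0, -1.5, -1.5, 0, 0, 0, 1, 0, 0, 0, 0, 0, 0, 1]
}}

```text
time: 21.8
ee_pos: [0.5484, 0.1598, 0.1029]
orientation: [0.051, 0.939, -0.339, -0.017]
wrist_force: [-0.2, 0.8, -2.4]
width: 0.247
```

```bash
cat > chk.py <<'E'
from turn import *
def chk():
  for n in('top','scene'):
    c=cam(n); P=cloud(c); hsv=cv2.cvtColor(c['pixels'],cv2.COLOR_RGB2HSV).astype(int); H,S,V=hsv[...,0],hsv[...,1],hsv[...,2]
    D=P-tr; X,Y=D@u,D@v; m=((H<6)|(H>172))&(S>130)&(abs(X)<.11)&(abs(Y)<.1)
    rr=cv2.minAreaRect((np.c_[X[m],Y[m]]*1000).astype(np.float32)); A=np.c_[X[m]-X[m].mean(),Y[m]-Y[m].mean(),np.ones(m.sum())]; f=np.linalg.lstsq(A,P[m][:,2],rcond=None)[0]
    print(n,m.sum(),np.round(rr[0],1),np.round(rr[1],1),round(rr[2],1),'slopes',np.degrees(f[:2]).round(1),'z',f[2].round(4))
  return c
E
python3 - <<'E'
from chk import *
from kin import ik
st(); chk()
s=telemetry.get_state(); q=np.array(s['joint_pos']); p=np.array(s['ee_pos']); r=R.from_quat(s['orientation'])
def G(g,th): Q=spat_R(-6,th,45); return tcp(g,Q),Q
W=[(p+[-.01,-.03,.05],r),G([.47,.03,.15],-30),G([.43,-.062,.12],0),G([.43,-.062,.085],0)]
for t,Q in W:
    q,e=ik(t,Q,q); print(q.round(2),round(e,4))
plan(W,1,smax=.035,rmax=8)
E
```

```text
21.8 pos [0.5484 0.1598 0.1029] q [ 0.0511  0.9391 -0.3394 -0.0173] F [-0.2  0.8 -2.4] w 0.247
j [ 0.437  0.618  1.415 -0.58   1.523 -0.872]
top 686 [-21.8  -9.4] [127.6  98.3] 0.3 slopes [-5.5 -0.9] z 0.0212
scene 1283 [-7.3 -8.9] [100.  100.7] 89.4 slopes [-0.1 -0. ] z 0.0201
[ 0.4   0.51  1.47 -0.59  1.55 -0.93] 0.0
[-0.3   0.06  1.89  0.27  1.25 -1.86] 0.0
[-0.79  0.31  1.88  0.58  1.52 -2.46] 0.0
[-0.79  0.38  1.89  0.58  1.46 -2.5 ] 0.0
[0.3,-2.8,-0.9,0,0,0,1,  0.4,-2.8,-1,0,0,0,1,  0.79,-1.24,0.93,-7.8,-0,-0,1,  0.79,-1.35,0.75,-7.9,-0,-0,1,  0.79,-1.44,0.57,-7.8,-0.1,-0.1,1,  0.8,-1.5,0.35,-7.8,-0,0,1,  0.79,-1.54,0.16,-7.8,-0,-0,1,  0.79,-1.54,-0.06,-7.9,-0.1,-0,1]
[0.8,-1.52,-0.27,-7.8,0,-0,1,  0.8,-2.6,0.1,-7.5,0,-0,1,  0.7,-2.6,-0.2,-7.5,0,-0,1,  0.8,-2.5,-0.5,-7.5,0,-0,1,  0.7,-2.4,-0.9,-7.5,0,-0,1,  0,-1.24,1.23,0,0,-0,1,  0.01,-1.25,1.24,0,0,-0,1]
end [ 0.4295 -0.0662  0.0892] 15
```

The plate is now wholly on the pad: centre at tray (-7,-9) mm, flat, top at 20 mm. (The larger top-view box includes the orange handle.) Now I take the spatula to its standing place.

Request:
{"api": "servo_tool", "payload": {
  "plan": [0.3, -2.8, -0.9, 0, 0, 0, 1, 0.4, -2.8, -1, 0, 0, 0, 1, 0.8, -1.2, 0.9, -7.8, 0, 0, 1, 0.8, -1.4, 0.8, -7.9, 0, 0, 1, 0.8, -1.4, 0.6, -7.8, -0.1, -0.1, 1, 0.8, -1.5, 0.3, -7.8, 0, 0, 1, 0.8, -1.5, 0.2, -7.8, 0, 0, 1, 0.8, -1.5, -0.1, -7.9, 0, 0, 1]
}}

```text
time: 22.7
ee_pos: [0.4777, 0.0442, 0.1544]
orientation: [0.052, 0.997, 0.065, 0.002]
wrist_force: [-0.4, -0.7, -1.9]
width: 0.247
```

Request:
{"api": "servo_tool", "payload": {
  "plan": [0.8, -1.5, -0.3, -7.8, 0, 0, 1, 0.8, -2.6, 0.1, -7.5, 0, 0, 1, 0.7, -2.6, -0.2, -7.5, 0, 0, 1, 0.8, -2.5, -0.5, -7.5, 0, 0, 1, 0.7, -2.4, -0.9, -7.5, 0, 0, 1, 0, -1.2, 1.2, 0, 0, 0, 1, 0, -1.2, 1.2, 0, 0, 0, 1, 0, 0, 0, 0, 0, 0, 1]
}}

```text
time: 23.5
ee_pos: [0.4268, -0.0637, 0.088]
orientation: [0.051, 0.922, 0.383, 0.016]
wrist_force: [0.4, 0.3, -2.3]
width: 0.246
```

Request:
{"api": "servo_tool", "payload": {
  "plan": [0, 0, 0, 0, 0, 0, 1, 0, 0, 0, 0, 0, 0, 1, 0, 0, 0, 0, 0, 0, 1]
}}

```text
time: 23.8
ee_pos: [0.4297, -0.0644, 0.0915]
orientation: [0.048, 0.923, 0.381, 0.019]
wrist_force: [-0.4, 0.7, -1.6]
width: 0.247
```

Run:
```python
from chk import *
st()
Q=spat_R(-6,0,45); s=telemetry.get_state(); r=R.from_quat(s['orientation']); g=np.array(s['ee_pos'])+r.apply([0,0,.006]); print(g,(r.inv()*Q).as_rotvec(degrees=True))
g[2]=.0655; plan([(tcp(g,Q),Q)],1,smax=.005)
```

```text
23.8 pos [ 0.4297 -0.0644  0.0915] q [0.0479 0.9231 0.3812 0.0193] F [-0.4  0.7 -1.6] w 0.247
j [-0.788  0.371  1.89   0.581  1.464 -2.497]
[ 0.43011846 -0.0602372   0.08719927] [-0.12939958 -0.08924718  0.01911034]
[-0,-0.31,0.31,-0,-0,0,1,  -0,-0.3,0.31,-0.1,-0,0,1,  -0,-0.31,0.3,0,-0.1,0,1,  -0,-0.31,0.31,-0,0,0,1,  0,-0.3,0.31,-0,0,0,1]
end [ 0.4297 -0.0644  0.0697] 5
```

Request:
{"api": "servo_tool", "payload": {
  "plan": [0, -0.4, 0.4, -0.1, 0, 0, 1, 0, -0.4, 0.4, 0, 0, 0, 1, 0, -0.4, 0.4, 0, 0, 0, 1, 0, -0.3, 0.3, 0, 0, 0, 1, 0, 0, 0, 0, 0, 0, 1, 0, 0, 0, 0, 0, 0, 1, 0, -0.1, 0.1, 0, 0, 0, 1, 0, 0, 0, 0, 0, 0, 1]
}}

```text
time: 24.6
ee_pos: [0.4293, -0.0645, 0.0689]
orientation: [0.048, 0.922, 0.383, 0.019]
wrist_force: [-2.7, -1.5, 4.4]
width: 0.249
```

Request:
{"api": "servo_tool", "payload": {
  "plan": [0, 0, 0, 0, 0, 0, 1, 0, 0, 0, 0, 0, 0, 1]
}}

```text
time: 24.8
ee_pos: [0.4293, -0.0645, 0.0689]
orientation: [0.048, 0.922, 0.383, 0.019]
wrist_force: [-2.1, -2.5, 5.0]
width: 0.248
```

Bench contact felt (Fz +5 N, TCP 68.9 mm, as before the lift). I release and back out.

Request:
{"api": "servo_tool", "payload": {
  "plan": [0, 0, 0, 0, 0, 0, 2.8, 0, 0, 0, 0, 0, 0, 5.5, 0, 0, 0, 0, 0, 0, 5.5, 0, 0, 0, 0, 0, 0, 5.5, 0, 0, -1, 0, 0, 0, 5.5, 0, 0, -2.5, 0, 0, 0, 5.5, 0, 0, -3, 0, 0, 0, 5.5, 0, 0, -3, 0, 0, 0, 5.5]
}}

```text
time: 25.6
ee_pos: [0.4221, -0.1322, 0.1363]
orientation: [0.049, 0.922, 0.383, 0.019]
wrist_force: [0.8, 0.3, 0.7]
width: 0.587
```

Request:
{"api": "servo_tool", "payload": {
  "plan": [0, 0, -3, 0, 0, 0, 5.5, 0, 1.4, -3, 0, 0, 0, 5.5, 0, 1.4, -2, 0, 0, 0, 5.5, 0, 0, 0, 0, 0, 0, 5.5, 0, 0, 0, 0, 0, 0, 5.5, 0, 0, 0, 0, 0, 0, 5.5]
}}

```text
time: 26.2
ee_pos: [0.4181, -0.1672, 0.2106]
orientation: [0.049, 0.922, 0.383, 0.018]
wrist_force: [-0.4, -0.1, -0.6]
width: 0.583
```

Run:
```python
from chk import *
st(); c=chk(); save(c,'s8.png',k=1.25)
P=cloud(c); hsv=cv2.cvtColor(c['pixels'],cv2.COLOR_RGB2HSV).astype(int); H,S,V=hsv[...,0],hsv[...,1],hsv[...,2]
x,y,z=P[...,0],P[...,1],P[...,2]
m=(H<20)&(S>170)&(z>.04)&(z<.1)&(x>.28)&(x<.5)&(abs(y+.06)<.06)
q=P[m]; A=np.c_[q[:,0]-q[:,0].mean(),np.ones(len(q))]; f=np.linalg.lstsq(A,q[:,2],rcond=None)[0]; print('handle',len(q),cv2.minAreaRect((q[:,:2]*1000).astype(np.float32)),'pitch',np.degrees(f[0]),'z',q[:,2].min(),q[:,2].max())
m=(S<50)&(V>150)&(z>-.01)&(z<.03)&(x>.48)&(x<.61)&(abs(y+.075)<.05); print('blade',m.sum(),np.median(z[m]))
```

```text
26.2 pos [ 0.4181 -0.1672  0.2106] q [0.049  0.9221 0.3833 0.0181] F [-0.4 -0.1 -0.6] w 0.583
j [-0.935  0.286  1.694  0.507  1.773 -2.456]
top 682 [-7.  -9.5] [ 97.7 101.3] 89.2 slopes [-0.  -0.1] z 0.02
scene 1287 [-7.1 -8.4] [100.   99.7] 89.3 slopes [-0.1  0.1] z 0.0203
handle 198 ((387.48760986328125, -51.59990310668945), (17.70106315612793, 139.42002868652344), 84.25123596191406) pitch 1.3510390517410895 z 0.06063630991476754 0.08161663403500441
blade 614 0.0041405075734594066
```

View pics/s8.png

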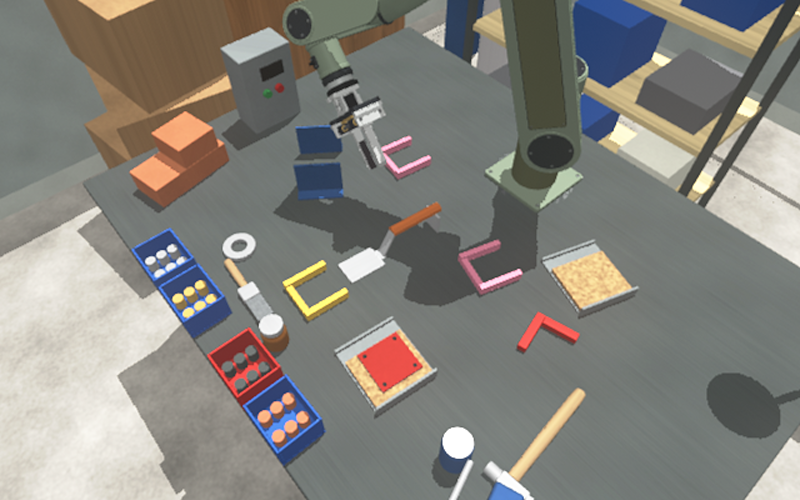

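The final picture shows the plate red side up on the far tray (388,360), the spatula standing alone on the bench (390,240), the rack empty, the bystanders where they were and the hand clear. I hand in.

```bash
python3 -c "
from rig import bot; print(bot.hand_in())"
```

```text
the job is handed in; nothing more can be done
None
```

The job is done and handed in at about 26 s of the 72 s allowed.

- **Loading:** I took the spatula from its bay and slid it under the plate until it met the rack's stop (5–11 N felt). I let go of it there and took the handle again with the hand leaned 45°.
- **Turning:** I carried the plate at about 5 cm above the bench to the far tray and turned it over through the gutter with a wrist turn of about 100°. It landed flat and red side up, but about 16 mm hung over the gutter, so I nudged it fully onto the pad with the blade.
- **Spatula:** It stands free on the bench in front of the yellow rack, clear of the tray.

**Last checks:**
- **Plate:** Both cameras put its centre at tray (-7, -9) mm. It is level within 0.1°, with its top at 20 mm, as it should be.
- **Spatula:** The blade lies flat on the bench, its top at 4 mm. One reading disagreed: the final camera fit of the handle gave a pitch of 1.4°. I put this down to depth noise on a partly seen handle, as the bench contact height matched the earlier standing height.
- **Other things:** The bystanders look unmoved, by eye only. The hand was touching nothing, and the highest wrist force I read was about 13 N.

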